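# Sort the filtration small parts

## Task

Clear up the small parts after filtering: lay both pairs of forceps flat on the floor of the shallow steel tray, side by side and along its length; stand both rubber stoppers upright on the floor of the round white dish; and put the small ball valve down in the rectangular dark grey bin. Leave the marker pen and the tape roll where they are.

Things in the scene. Friction and masses are not known exactly. Their poses are not given: they have to be found in the camera images.
- forceps_1_mid (a point): Loose steel forceps, the longer pair: a slim bar 16 mm wide, 129 long and 10 high, lying flat. The point is its centre, 5 mm above its underside; y runs along its length, x across it (the way to grip it), z up. 22 g.
- forceps_2_mid (a point): Loose steel forceps, the shorter pair: a slim bar 16 mm wide, 119 long and 10 high, lying flat. The point is its centre, 5 mm above its underside; y runs along its length, x across it (the way to grip it), z up. 22 g.
- stopper_1_mid (a point): Loose black rubber stopper, the larger, a slightly tapered plug 26 mm in diameter and 22 high, standing on its flat wide end. The point is its centre, 11 mm above its underside; z is its own axis, up.
- stopper_2_mid (a point): Loose pale rubber stopper, the smaller, a slightly tapered plug 20 mm in diameter and 18 high, standing on its flat wide end. The point is its centre, 9 mm above its underside; z is its own axis, up.
- spare_valve_mid (a point): Loose small ball valve with a blue lever on top, 24 mm wide, 69 long and 33 high over all; the body is 20 mm wide and 23 high, the lever (it does not turn) lies above the body, 10 mm wide with a 16 mm hub. The point is its centre, 16.5 mm above its underside; y runs along its length, x across it (the way to grip it), z up. 140 g.
- steel_tray: Shallow stainless tray, fixed. Over all 155 x 225 mm, 22 high; inside 142 mm along its x and 212 mm along its y (its length); walls 20 mm high, about 2 mm thick; floor 2 mm thick. The origin is the centre of its underside.
- round_dish: Round white straight-sided dish, fixed. 140 mm outside, 130 mm inside diameter, 30 high, flat floor 5 mm thick. The origin is the centre of its underside.
- grey_bin: Rectangular dark grey plastic bin with small lips at two ends, fixed. Outside 100 mm along its x and 130 mm along its y, 28 high; inside 92 x 122 mm; walls and floor 4 mm thick. The origin is the centre of its underside.
- marker_red_mid (a point): Loose marker pen, white with a red cap, 14 x 125 x 15 mm, lying among the things; not part of the job, stays where it is. The point is its centre, 7 mm up; y runs along it.
- tape_roll_1_mid (a point): Loose roll of green labelling tape lying flat, 73 mm in diameter and 19 high; not part of the job, stays where it is. The point is its centre, 9.5 mm up.
There are look-alikes about, which are no part of the job. Leave any green look-alike of the part that bears stopper_2_mid alone.

How it is judged:
At the end, for the whole second after the job is handed in: Forceps flat on the tray floor, not on each other, within 20 degrees of its length; stoppers upright within 11 degrees on the dish floor; valve down inside the grey bin, centre under 30 mm above the bin's underside; all released and at rest; marker and tape roll within 30 mm of their start (x of forceps_1_mid in the frame of steel_tray between -0.064 and 0.064 m and y of forceps_1_mid in the frame of steel_tray between -0.06 and 0.06 m and z of forceps_1_mid in the frame of steel_tray between 0 and 0.013 m and angle between the y axis of each of forceps_1_mid, forceps_2_mid and the y axis of steel_tray, either way round below 0.35 rad and x of forceps_2_mid in the frame of steel_tray between -0.064 and 0.064 m and y of forceps_2_mid in the frame of steel_tray between -0.06 and 0.06 m and z of forceps_2_mid in the frame of steel_tray between 0 and 0.013 m and horizontal distance between each of stopper_1_mid, stopper_2_mid and round_dish below 0.056 m and angle between each of stopper_1_mid, stopper_2_mid's own z axis and vertical below 0.2 rad and z of stopper_1_mid in the frame of round_dish between 0 and 0.022 m and z of stopper_2_mid in the frame of round_dish between 0 and 0.02 m and x of spare_valve_mid in the frame of grey_bin between -0.04 and 0.04 m and y of spare_valve_mid in the frame of grey_bin between -0.055 and 0.055 m and z of spare_valve_mid in the frame of grey_bin between 0 and 0.03 m and linear speed of each of forceps_1, forceps_2, stopper_1, stopper_2, spare_valve below 0.02 m/s and distance of each of marker_red_mid, tape_roll_1_mid from where it was at the start of the episode below 0.03 m); the robot touches nothing.
It fails at once if the marker pen is pushed about (distance of marker_red_mid from where it was at the start of the episode above 0.03 m).
It fails at once if the tape roll is pushed about (distance of tape_roll_1_mid from where it was at the start of the episode above 0.03 m).
It also fails if it takes over 109 s, if anything falls off the work surface, if the arm or the gripper's body presses on something with over 40 N, if the wrist force passes 120 N, or if a joint passes its speed limit or range.

## Robot

A 6-joint arm with a two-finger parallel gripper is mounted at the origin on a cart in front of the work surface, level with it; the furniture and walls round the work are solid. World frame = base frame: x ahead of the robot, y to its left, z up, the work surface at z = 0. Lengths are in m, angles in rad, forces in N, time in s.
With the tool pointing down it reaches from about 0.275 to 0.775 m from the base axis. Payload 14.6 kg.
Tool frame: the origin (TCP) lies at the very end of the fingers, on their centre line; the grasp point (between the pads) lies 19 mm behind it; z points along the fingers, y is the direction in which the jaws open and shut (so a half turn about z gives the same grasp; the last joint's range is limited). The gripper opens to 85 mm and grips with 20 to 120 N. Pads are 22 mm wide; open, the fingers measure 114 mm over their backs; the gripper's body (76 mm by 85 mm) begins 54 mm behind the grasp point. The pads swing forward as they close: fully open they stand 13 mm farther back than shut.
Start: joints at [-1.467, 0.263, -0.048, 1.259, 0, 1.415], TCP at [0.134, -0.508, 0.231] pointing down, gripper open.
Joint ranges: [-2.65, 2.65], [-0.89, 1.7], [-1.18, 1.37], [-2.13, 2.11], [-1.35, 1.29], [-3.14, 3.14]. Speed limits (rad/s): [1.89, 1.89, 2.57, 2.79, 3.14, 3.14].

## Interface

Orientations are given as a unit quaternion [w, x, y, z].
In Python, from plant import ctrl gives the robot as it stands.
- The arm moves only by the tool play_rows, never from a script. Its argument "moves" is a list of rows, each a list of 7 numbers: the shift along the tool's x, y, z in m, then the turn, a rotation vector about the tool's x, y, z in rad, then the closure, from -1 (fully open) to 1 (shut). A call has 1 to 10 rows; each row shifts and turns the commanded pose from where the row before left it, along the tool's axes as they then stand; what a row does not reach is not made up. A row lasts 1/10 s, in which the tool goes at most 50 mm and 8.59 degrees, less where a joint would pass 70% of its speed; a pose out of reach is approached as far as the arm can. A call is refused whole if a number of a shift passes 0.05 or a number of a turn 0.15, either way. A call with a gripper value outside its range is refused whole. The fingers move at their own pace and stop on an object; the grip force is fixed at half the most. Time passes only in rows, so rows that do not move let the fingers close. It gives the time, the measured TCP pose, the force and the opening at its end, in the units of the state.
- ctrl.get_obs(): the state, without advancing time (a new reading comes with each control period).
- ctrl.capture(name): name is "side" or "top"; returns (picture, depth): 400x640x3 uint8, red, green, blue; 400x640 float32, m along the optical axis (not along the pixel's ray), 0 where there is no reading.
- ctrl.camera_model(name): a dict with "K" (3x3 intrinsics, pixels), "xyz" and "orientation" of the camera in the world. Camera axes: x right, y down, z forward; pixel columns grow to the right and rows downward; lengths in m; the calibration is good to about 2 mm. A picture is of the moment at which its call begins. camera_model takes no time and is no camera call.
- ctrl.hand_in(): hands the job in, once; it reports no verdict.
Trained networks look in the newest picture that a camera, given by its name, has taken for a name from the list of things; names that differ only in an ending like _2 or _b are one class to them, and where a whole thing is asked for, a point or a joint stands for the part that bears it (a point fixed in the world has none). Each returns a list of dicts, best first, with "conf" (0 to 1); they miss things now and then, are a little off and sometimes report something else, mostly with a low value. They report only what shows in the picture. A call takes as long as a camera call. They do not tell look-alikes from the thing itself.
- ctrl.spot_in(camera, target): "centre" ([column, row] in pixels, amid what is visible of it).
- ctrl.cut_out(camera, target): "region" (400x640 bool, what is visible of it) and "centre" ([column, row] in pixels, amid what is visible of it).
The state is a dict: "clock": time; "joint_pos": joint angles; "joint_velocities": joint speeds; "joint_torque": joint torques, N m; "tool_pos": TCP position; "tcp_rot": TCP orientation; "force": force on the tool from outside, world axes, zero at the start; "wrist_torque": the same for the moment, N m; "gripper_width": finger opening in m.
Only numpy, scipy, OpenCV 4.12 (cv2) and the standard library are available. Lean on these libraries where they do the work, as an engineer would, in place of code of your own. Each camera call takes 0.05 s, during which the arm holds its last target.

## Working session

There is one attempt and no reset: what is moved stays moved. The work goes in short steps, Python scripts to look and compute and a tool call to move; the robot and the scene stay as the last step left them, time stands still between calls to the robot, and variables do not carry over. Pictures are saved under pics/ and viewed, and the job is handed in when it is done.

Besides the shell and the picture viewer there is one more tool, called as name(argument=value, ...) on one line, values as JSON. play_rows: Moves the arm, as the interface text tells. Its arguments: {"type":"object","properties":{"moves":{"type":"array"}},"required":["moves"]}

```bash
ls; mkdir -p pics
cat > h.py <<'E'
import numpy as np, cv2, pickle
from plant import ctrl
from scipy.spatial.transform import Rotation as R
def rot(q): return R.from_quat([q[1],q[2],q[3],q[0]])
def cam(n):
    m=ctrl.camera_model(n); return np.array(m["K"]),np.array(m["xyz"]),rot(m["orientation"]).as_matrix()
def cloud(n,d):
    K,t,Rm=cam(n); v,u=np.mgrid[0:400,0:640]
    p=np.stack([(u-K[0,2])/K[0,0]*d,(v-K[1,2])/K[1,1]*d,d],-1)
    return p@Rm.T+t
def shot(n,name):
    im,d=ctrl.capture(n); cv2.imwrite(f"pics/{name}.png",im[:,:,::-1]); np.savez(f"pics/{name}.npz",im=im,d=d); return im,d
E
python3 - <<'E'
from h import *
o=ctrl.get_obs(); print(o)
for n in("top","side"):
    shot(n,n+"0"); K,t,Rm=cam(n); print(n,K.tolist(),t,Rm.tolist())
E
```

```text
pics
{'clock': 0.0, 'joint_pos': array([-1.46729964e+00,  2.63570697e-01, -4.89373305e-02,  1.25940710e+00,
       -2.00755149e-05,  1.41551209e+00]), 'joint_velocities': array([-2.10556103e-03,  8.82297350e-04, -4.10636959e-05, -4.86080742e-04,
       -3.70004763e-04, -1.11483721e-03]), 'joint_torque': array([ 1.26747276e-03, -6.37627959e+01,  3.84575486e+01,  1.37847802e-02,
        3.31141655e-05, -1.28155978e-05]), 'tool_pos': array([ 0.13431719, -0.50724198,  0.23080019]), 'tcp_rot': array([-5.59472993e-04,  9.91640571e-01,  1.29029709e-01,  4.44898214e-06]), 'force': array([-0.29196332,  0.4164926 , -0.31785489]), 'wrist_torque': array([-0.01370195,  0.03121064, -0.01394314]), 'gripper_width': 0.08556324677175622}
top [[374.64962551691343, 0.0, 320.020332325108], [0.0, 374.64962551691343, 201.31738984396839], [0.0, 0.0, 1.0]] [0.31576415 0.01657904 1.04899375] [[0.021142917832629296, -0.9877806608416051, 0.1544096599725706], [-0.9997169723579848, -0.02257281723899289, -0.007512862389214753], [0.010906521210126474, -0.15420711393842118, -0.9879783468304738]]
side [[394.26756604385326, 0.0, 319.2005762041677], [0.0, 394.26756604385326, 198.52611055016632], [0.0, 0.0, 1.0]] [0.50580858 0.87606643 0.50228435] [[-0.9994981243987691, 0.010480828809273786, -0.02989400526550459], [0.031333945612282206, 0.4658128955338024, -0.8843282932298286], [0.004656519699288316, -0.8848211675711009, -0.4659075211266764]]
```

View pics/top0.png

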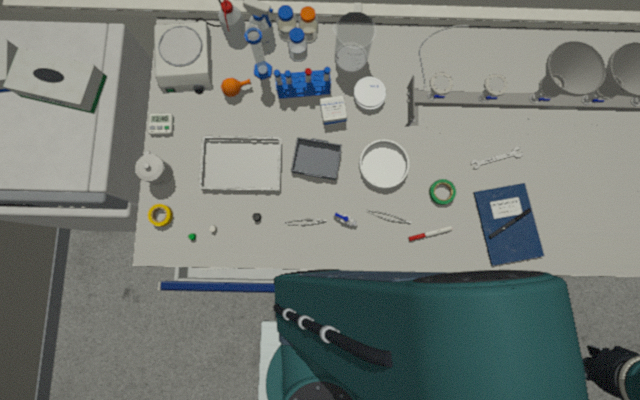

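View pics/side0.png

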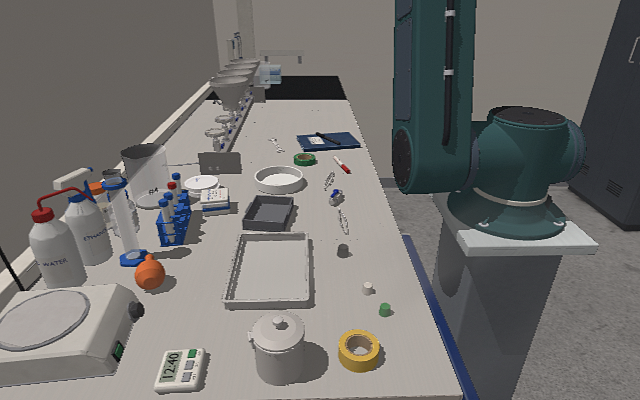

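Run:
```python
from h import *
names="forceps_1_mid stopper_1_mid spare_valve_mid steel_tray round_dish grey_bin marker_red_mid tape_roll_1_mid".split()
res={}
P={n:cloud(n,np.load(f"pics/{n}0.npz")["d"]) for n in("top","side")}
for n in("top","side"):
  for k in names:
    r=ctrl.cut_out(n,k); res[n,k]=r
    for e in r:
        m=e["region"]; p=P[n][m]; p=p[np.isfinite(p).all(1)]
        print(n,k,round(e["conf"],2),np.round(e["centre"]),m.sum(),np.round(np.median(p,0),3),"z95",np.round(np.percentile(p[:,2],[5,95]),3))
pickle.dump(res,open("res0.pkl","wb"))
print(ctrl.get_obs()["clock"])
```

```text
top stopper_1_mid 0.63 [259. 213.] 56 [0.431 0.181 0.021] z95 [0.009 0.024]
top spare_valve_mid 0.66 [342. 222.] 194 [ 0.428 -0.06   0.022] z95 [0.003 0.034]
top steel_tray 0.84 [241. 164.] 4332 [0.585 0.238 0.002] z95 [-0.001  0.023]
top steel_tray 0.46 [347. 223.] 168 [ 0.426 -0.063  0.023] z95 [0.015 0.034]
top round_dish 0.85 [383. 164.] 1965 [ 0.59  -0.172  0.006] z95 [0.002 0.03 ]
top round_dish 0.52 [436. 233.] 145 [ 0.399 -0.309  0.013] z95 [0.01  0.016]
top grey_bin 0.65 [317. 158.] 1746 [0.605 0.021 0.005] z95 [0.001 0.029]
top marker_red_mid 0.5 [431. 234.] 199 [ 0.393 -0.292  0.012] z95 [0.007 0.016]
top tape_roll_1_mid 0.57 [444. 185.] 395 [ 0.513 -0.335  0.018] z95 [0.004 0.022]
top tape_roll_1_mid 0.54 [344. 221.] 182 [ 0.429 -0.06   0.022] z95 [0.012 0.034]
side stopper_1_mid 0.52 [341. 252.] 147 [0.432 0.192 0.017] z95 [0.002 0.024]
side spare_valve_mid 0.63 [334. 201.] 153 [ 0.433 -0.045  0.021] z95 [0.008 0.033]
side spare_valve_mid 0.33 [268. 269.] 6007 [0.585 0.245 0.003] z95 [0.002 0.023]
side steel_tray 0.97 [270. 269.] 5999 [0.585 0.245 0.003] z95 [0.002 0.023]
side round_dish 0.83 [282. 178.] 1134 [ 0.588 -0.182  0.014] z95 [0.006 0.031]
side round_dish 0.5 [330. 176.] 31 [ 0.439 -0.212  0.007] z95 [0.003 0.012]
side grey_bin 0.63 [271. 212.] 1613 [0.603 0.018 0.01 ] z95 [0.004 0.03 ]
side marker_red_mid 0.67 [341. 168.] 92 [ 0.395 -0.289  0.013] z95 [0.006 0.017]
side tape_roll_1_mid 0.7 [305. 159.] 215 [ 0.513 -0.319  0.017] z95 [0.005 0.022]
0.9
```

The top view shows the two forceps at about (305,222) and (388,216), the black stopper at (257,217), the pale one at (213,229) and the green look-alike at (192,237). The valve is at (345,220). I'll measure them more precisely with depth and color.

Run:
```python
from h import *
for n,box in(("top",(170,195,420,250)),("side",(260,150,410,330))):
    f=np.load(f"pics/{n}0.npz"); im=f["im"]
    x0,y0,x1,y1=box
    s=3.2 if n=="top" else 3.3
    cv2.imwrite(f"pics/{n}0c.png",cv2.resize(im[y0:y1,x0:x1,::-1],None,fx=s,fy=s,interpolation=cv2.INTER_CUBIC))
# components by height, both cams, ortho map
for n in("top","side"):
    P=cloud(n,np.load(f"pics/{n}0.npz")["d"]); im=np.load(f"pics/{n}0.npz")["im"]
    ok=(P[...,2]>0.005)&(P[...,2]<0.05)&(P[...,0]>0.33)&(P[...,0]<0.5)&(P[...,1]>-0.25)&(P[...,1]<0.42)
    t=P[(abs(P[...,2])<0.02)&(P[...,0]>0.45)&(P[...,0]<0.5)&(abs(P[...,1])<0.2)]; print(n,"table z",np.median(t[:,2]),t[:,2].std())
    c,l,st,_=cv2.connectedComponentsWithStats(ok.astype(np.uint8))
    for i in range(1,c):
        if st[i,4]<8: continue
        p=P[l==i]; (cx,cy),(w,h),a=cv2.minAreaRect(p[:,:2].astype(np.float32)*1000)
        print(n,st[i],"mean",p.mean(0).round(3),"rect",round(cx),round(cy),round(w),round(h),round(a,1),"zmax",np.percentile(p[:,2],[50,90,100]).round(3),im[l==i].mean(0).round())
```

```text
top table z 6.614686497097289e-05 0.0019917753884832524
top [169 211   4   8  17] mean [0.429 0.419 0.019] rect 430 418 3 19 89.5 zmax [0.019 0.028 0.03 ] [107.  90.  22.]
top [253 213   9   9  65] mean [0.429 0.182 0.019] rect 430 182 22 20 4.9 zmax [0.021 0.024 0.027] [71. 71. 67.]
top [334 212  24  15 186] mean [ 0.428 -0.062  0.023] rect 429 -63 68 24 63.9 zmax [0.022 0.032 0.035] [116. 119. 136.]
top [396 216   9   4   9] mean [ 0.438 -0.216  0.008] rect 438 -216 24 1 67.2 zmax [0.009 0.01  0.011] [148. 148. 140.]
top [310 219   9   1   9] mean [0.428 0.024 0.01 ] rect 428 24 22 1 89.7 zmax [0.01  0.013 0.013] [152. 152. 144.]
top [321 220   6   2   9] mean [ 0.425 -0.001  0.011] rect 424 -2 3 14 4.6 zmax [0.01  0.014 0.014] [149. 148. 141.]
top [406 220   7   4  12] mean [ 0.427 -0.239  0.009] rect 426 -241 19 4 67.5 zmax [0.009 0.012 0.013] [162. 162. 154.]
top [293 224  10   1  10] mean [0.413 0.07  0.009] rect 413 70 0 25 0.0 zmax [0.009 0.011 0.012] [144. 144. 136.]
top [210 226   8   7  43] mean [0.394 0.301 0.016] rect 394 301 16 16 5.4 zmax [0.018 0.021 0.021] [153. 151.
[... 666 characters left out ...]
side [329 189  14  16 155] mean [ 0.432 -0.049  0.021] rect 429 -61 72 22 65.1 zmax [0.021 0.032 0.034] [ 95.  95. 110.]
side [338 207   9  19  34] mean [0.42  0.026 0.01 ] rect 419 33 4 83 9.8 zmax [0.01  0.012 0.013] [156. 152. 150.]
side [339 217   7  17  21] mean [0.425 0.076 0.009] rect 426 75 3 66 8.2 zmax [0.009 0.011 0.012] [142. 138. 135.]
side [337 244  12  13 131] mean [0.432 0.191 0.017] rect 432 188 23 23 58.7 zmax [0.018 0.024 0.025] [82. 80. 78.]
side [362 282  11  12 107] mean [0.396 0.308 0.015] rect 396 306 18 18 53.2 zmax [0.016 0.02  0.021] [158. 151. 144.]
side [379 303  12  13 127] mean [0.374 0.364 0.015] rect 373 362 19 18 8.0 zmax [0.016 0.02  0.021] [ 84. 117.  85.]
```

View pics/top0c.png

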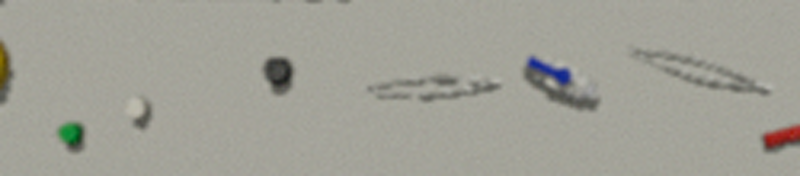

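View pics/side0c.png

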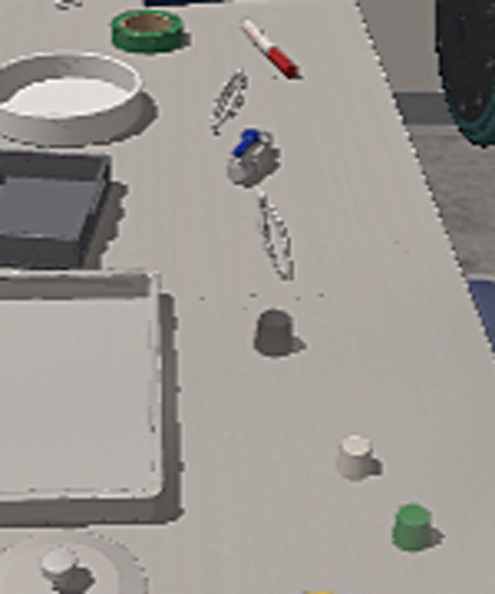

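```bash
cat >> h.py <<'E'
def pix2plane(n,uv,z):
    K,t,Rm=cam(n); uv=np.atleast_2d(np.asarray(uv,float))
    r=np.c_[(uv[:,0]-K[0,2])/K[0,0],(uv[:,1]-K[1,2])/K[1,1],np.ones(len(uv))]@Rm.T
    return t+r*((z-t[2])/r[:,2])[:,None]
E
python3 - <<'E'
from h import *
res=pickle.load(open("res0.pkl","rb"))
F={n:np.load(f"pics/{n}0.npz") for n in("top","side")}
P={n:cloud(n,F[n]["d"]) for n in F}
# stopper top faces
for nm,h,c in(("s1",.022,(.43,.185)),("s2",.018,(.395,.304)),("green",.018,(.373,.36))):
    for n in P:
        p=P[n]; m=(np.hypot(p[...,0]-c[0],p[...,1]-c[1])<.03)&(p[...,2]>h-.003)
        q=p[m]; print(nm,n,m.sum(),q.mean(0).round(4),((q.max(0)+q.min(0))/2).round(4))
# forceps masks
for n,boxes in(("top",{"A":(280,212,332,230),"B":(362,204,408,226)}),("side",{"A":(336,206,350,236),"B":(322,168,334,192)})):
    im=cv2.cvtColor(F[n]["im"],cv2.COLOR_RGB2GRAY).astype(float)
    bg=cv2.medianBlur(im.astype(np.uint8),21).astype(float)
    for k,(x0,y0,x1,y1) in boxes.items():
        m=np.zeros(im.shape,bool); m[y0:y1,x0:x1]=abs(im-bg)[y0:y1,x0:x1]>14
        v,u=np.nonzero(m); q=pix2plane(n,np.c_[u,v],.006)[:,:2]
        r=cv2.minAreaRect((q*1000).astype(np.float32)); w=np.linalg.svd(q-q.mean(0),full_matrices=False)[2][0]
        s=(q-q.mean(0))@w
        print(k,n,m.sum(),"rect",np.round(r[0],1),np.round(r[1],1),round(r[2],1),"pca",q.mean(0).round(4),np.degrees(np.arctan2(w[1],w[0])).round(1),np.ptp(s).round(3),(q.mean(0)+w*(s.max()+s.min())/2).round(4))
# tray/bin/dish rims
for n in P:
  for k,h in(("steel_tray",.022),("grey_bin",.028),("round_dish",.030)):
    m=res[n,k][0]["region"]; m=cv2.dilate(m.astype(np.uint8),np.ones((5,5)))>0
    p=P[n][m]; 
    q=p[(p[:,2]>h-.006)&(p[:,2]<h+.006)][:,:2]
    if k=="round_dish": print(n,k,np.round(cv2.minEnclosingCircle((q*1000).astype(np.float32))[0]),cv2.minEnclosingCircle((q*1000).astype(np.float32))[1])
    else: print(n,k,len(q),[np.round(e,1) for e in cv2.minAreaRect((q*1000).astype(np.float32))])
# valve
p=P["top"]; 
for n in P:
    p=P[n]; m=(np.hypot(p[...,0]-.43,p[...,1]+.06)<.05)&(p[...,2]>.008)&(p[...,2]<.05)
    q=p[m][:,:2]; print("valve",n,m.sum(),[np.round(e,1) for e in cv2.minAreaRect((q*1000).astype(np.float32))])
    im=F[n]["im"].astype(int); b=m&(im[...,2]>im[...,0]+40); q=p[b]; print(" blue",b.sum(),q.mean(0).round(4), cv2.minAreaRect((q[:,:2]*1000).astype(np.float32)))
E
```

```text
s1 top 47 [0.4305 0.1832 0.0222] [0.4301 0.1826 0.0233]
s1 side 61 [0.4315 0.1874 0.0227] [0.4313 0.1853 0.0221]
s2 top 30 [0.3943 0.3023 0.0185] [0.3947 0.3022 0.0187]
s2 side 60 [0.3958 0.3061 0.0186] [0.3957 0.3046 0.0184]
green top 30 [0.3717 0.3577 0.0182] [0.3715 0.3573 0.0183]
green side 69 [0.3731 0.3621 0.0185] [0.3726 0.3614 0.0183]
A top 164 rect [419.4  47.9] [ 21.9 114.2] 8.4 pca [0.4188 0.0478] -87.2 0.115 [0.4188 0.0479]
B top 178 rect [ 438.1 -180.6] [116.3  21.3] 77.1 pca [ 0.4378 -0.1839] -105.4 0.116 [ 0.4387 -0.1808]
A side 111 rect [420.8  44. ] [ 19.  135.4] 4.1 pca [0.4206 0.0526] 94.1 0.135 [0.4212 0.044 ]
B side 100 rect [ 443.9 -180.5] [138.9  28.9] 86.4 pca [ 0.4417 -0.1812] 78.9 0.138 [ 0.4415 -0.182 ]
top steel_tray 655 [array([582. , 234.9]), array([155.9, 225.6]), np.float64(0.3)]
top grey_bin 305 [array([600.7,  21.2]), array([129.7, 108.8]), np.float64(81.2)]
top round_dish [ 588. -169.] 70.20020294189453
side steel_tray 1074 [array([582.7, 235.5]), array([155.2, 228.2]), np.float64(0.4)]
side grey_bin 468 [array([602.5,  42.2]), array([176.9, 111.1]), np.float64(86.2)]
side round_dish [ 584. -139.] 101.30364227294922
valve top 184 [array([428.9, -63.3]), array([67.8, 23.3]), np.float64(65.3)]
 blue 47 [ 0.4341 -0.0505  0.0306] ((433.9861755371094, -49.29353332519531), (37.040653228759766, 11.624210357666016), 72.42831420898438)
valve side 149 [array([428.8, -61. ]), array([71.5, 22.1]), np.float64(65.1)]
 blue 30 [ 0.4345 -0.051   0.0324] ((435.3197021484375, -49.80841064453125), (41.090721130371094, 13.186772346496582), 70.67405700683594)
```

```bash
python3 - <<'E'
from h import *
F={n:np.load(f"pics/{n}0.npz") for n in("top","side")}
for n,boxes in(("top",{"A":(278,212,334,232),"B":(360,202,416,228)}),("side",{"A":(332,202,352,238),"B":(318,166,336,192)})):
    im=cv2.cvtColor(F[n]["im"],cv2.COLOR_RGB2GRAY).astype(float)
    bg=cv2.medianBlur(im.astype(np.uint8),25).astype(float)
    for k,(x0,y0,x1,y1) in boxes.items():
        cr=F[n]["im"][y0:y1,x0:x1,::-1]; s=int(700/max(cr.shape[:2]))
        big=cv2.resize(cr,None,fx=s,fy=s,interpolation=cv2.INTER_NEAREST)
        m=np.zeros(im.shape,bool); m[y0:y1,x0:x1]=abs(im-bg)[y0:y1,x0:x1]>12
        v,u=np.nonzero(m)
        for a,b in zip(u,v): cv2.circle(big,(int((a-x0+.5)*s),int((b-y0+.5)*s)),1,(0,0,255),-1)
        cv2.imwrite(f"pics/f_{n}_{k}.png",big)
        q=pix2plane(n,np.c_[u,v],.006)[:,:2]
        r=cv2.minAreaRect((q*1000).astype(np.float32)); w=np.linalg.svd(q-q.mean(0),full_matrices=False)[2][0]
        s=(q-q.mean(0))@w; i,j=s.argmin(),s.argmax()
        print(k,n,m.sum(),"rect",np.round(r[0],1),np.round(r[1],1),round(r[2],1),"pca",np.degrees(np.arctan2(w[1],w[0])).round(1),np.ptp(s).round(3),"ends",q[i].round(4),q[j].round(4))
E
cd pics; python3 -c "
import cv2,numpy as np
a=cv2.imread('f_top_A.png');b=cv2.imread('f_top_B.png');w=min(a.shape[1],b.shape[1]);cv2.imwrite('ftop.png',np.vstack([a[:,:w],b[:,:w]]))"
```

```text
A top 178 rect [421.   37.4] [ 21.9 135.5] 8.4 pca 93.9 0.135 ends [ 0.438  -0.0286] [0.4153 0.105 ]
B top 198 rect [ 437.3 -184.2] [125.2  21.5] 75.1 pca -105.3 0.125 ends [ 0.4543 -0.1239] [ 0.4203 -0.2445]
A side 162 rect [425.5  32.9] [ 28.7 157.5] 2.1 pca 95.2 0.158 ends [ 0.4406 -0.0453] [0.413  0.1113]
B side 117 rect [ 442.1 -180.1] [138.9  34.1] 87.9 pca 81.5 0.138 ends [ 0.4252 -0.249 ] [ 0.4339 -0.1103]
```

View pics/ftop.png

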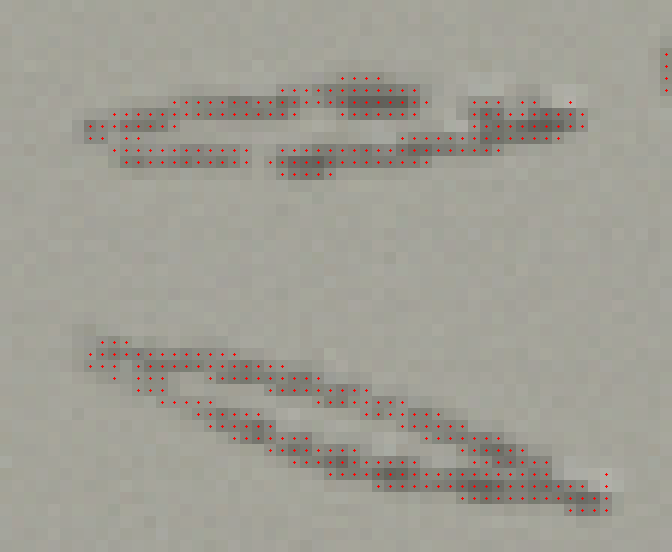

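View pics/f_side_B.png

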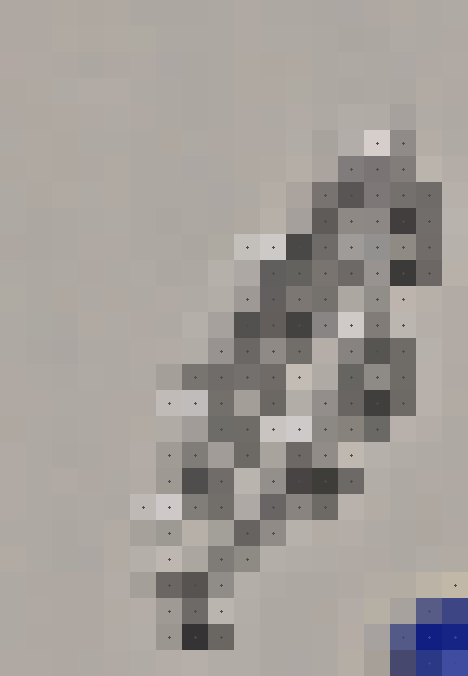

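```bash
cat > plan.py <<'E'
import sys
from h import *
def now():
    o=ctrl.get_obs(); Rm=rot(o["tcp_rot"]).as_matrix(); return o,np.array(o["tool_pos"]),Rm
def Rd(psi):
    c,s=np.cos(psi),np.sin(psi); return np.array([[c,s,0],[s,-c,0],[0,0,-1.]])
def go(way,start=None):
    """way: list of (x,y,z,psi_deg,n,grip); from measured pose (or start=(p,psi_deg)); prints rounded rows"""
    o,p,Rm=now()
    if start: p=np.array(start[:3],float); Rm=Rd(np.radians(start[3]))
    else: print("at",p.round(4),"psi",np.degrees(np.arctan2(Rm[1,0],Rm[0,0])).round(2),"tilt",np.degrees(np.arccos(-Rm[2,2])).round(2),"grip",round(o["gripper_width"],4),"t",round(o["clock"],1))
    for x,y,z,ps,n,g in way:
        T=np.array([x,y,z]); TR=Rd(np.radians(ps)); p0=p.copy(); rows=[]
        for i in range(1,n+1):
            want=p0+(T-p0)*i/n
            d=np.round(Rm.T@(want-p),3)+0.0
            rv=R.from_matrix(Rm.T@TR).as_rotvec()/(n-i+1); rv=np.round(rv,3)+0.0
            rows.append([*d.tolist(),*rv.tolist(),g]); p=p+Rm@d; Rm=Rm@R.from_rotvec(rv).as_matrix()
        print("max",np.abs(np.array(rows)).max(0)[:6].round(3),"end",p.round(4))
        print("["+",".join("["+",".join(f"{v:g}" for v in r)+"]" for r in rows)+"]")
if __name__=="__main__":
    a=sys.argv[1:]; go([tuple(float(v) if k!=4 else int(v) for k,v in enumerate(w.split(","))) for w in a])
E
python3 plan.py 0.30,-0.30,0.2,75,10,-1 0.4375,-0.183,0.10,75,6,-1 0.4375,-0.183,0.02,75,4,-0.2
```

```text
at [ 0.1344 -0.5075  0.2313] psi 14.83 tilt 0.0 grip 0.0852 t 0.9
max [0.027 0.016 0.004 0.    0.    0.105] end [ 0.2997 -0.3001  0.2003]
[[0.021,-0.016,0.003,0,0,-0.105,-1],[0.023,-0.013,0.003,0,0,-0.105,-1],[0.024,-0.011,0.003,0,0,-0.105,-1],[0.026,-0.009,0.004,0,0,-0.105,-1],[0.025,-0.005,0.003,0,0,-0.105,-1],[0.027,-0.003,0.003,0,0,-0.105,-1],[0.026,-0.001,0.003,0,0,-0.105,-1],[0.027,0.003,0.003,0,0,-0.105,-1],[0.026,0.005,0.003,0,0,-0.105,-1],[0.025,0.008,0.003,0,0,-0.105,-1]]
max [0.025 0.018 0.017 0.    0.    0.   ] end [ 0.4378 -0.1828  0.1003]
[[0.025,0.017,0.017,0,0,0,-1],[0.025,0.017,0.016,0,0,0,-1],[0.024,0.017,0.017,0,0,0,-1],[0.025,0.017,0.017,0,0,0,-1],[0.025,0.018,0.017,0,0,0,-1],[0.025,0.017,0.016,0,0,0,-1]]
max [0.   0.   0.02 0.   0.   0.  ] end [ 0.4378 -0.1828  0.0203]
[[0,0,0.02,0,0,0,-0.2],[0,0,0.02,0,0,0,-0.2],[0,0,0.02,0,0,0,-0.2],[0,0,0.02,0,0,0,-0.2]]
```

play_rows(moves=[[0.021,-0.016,0.003,0,0,-0.105,-1],[0.023,-0.013,0.003,0,0,-0.105,-1],[0.024,-0.011,0.003,0,0,-0.105,-1],[0.026,-0.009,0.004,0,0,-0.105,-1],[0.025,-0.005,0.003,0,0,-0.105,-1],[0.027,-0.003,0.003,0,0,-0.105,-1],[0.026,-0.001,0.003,0,0,-0.105,-1],[0.027,0.003,0.003,0,0,-0.105,-1],[0.026,0.005,0.003,0,0,-0.105,-1],[0.025,0.008,0.003,0,0,-0.105,-1]])

```text
clock: 1.9
tool_pos: [0.3003, -0.2992, 0.2003]
tcp_rot: [0.0, 0.792, 0.61, 0.0]
force: [0.2, -0.2, 0.2]
gripper_width: 0.0855
```

play_rows(moves=[[0.025,0.017,0.017,0,0,0,-0.2],[0.025,0.017,0.016,0,0,0,-0.2],[0.024,0.017,0.017,0,0,0,-0.2],[0.025,0.017,0.017,0,0,0,-0.2],[0.025,0.018,0.017,0,0,0,-0.2],[0.025,0.017,0.016,0,0,0,-0.2],[0,0,0,0,0,0,-0.2],[0,0,0,0,0,0,-0.2]])

```text
clock: 2.7
tool_pos: [0.4377, -0.1825, 0.1001]
tcp_rot: [-0.0, 0.793, 0.609, -0.0]
force: [0.0, -0.7, 1.1]
gripper_width: 0.0508
```

```bash
python3 plan.py 0.4375,-0.183,0.04,75,3,-0.2
python3 - <<'E'
from h import *
shot("top","t1"); shot("side","s1"); print(ctrl.get_obs()["clock"])
a=cv2.imread("pics/t1.png")[150:280,260:480]; b=cv2.imread("pics/s1.png")[50:250,220:440]
cv2.imwrite("pics/c1.png",np.vstack([cv2.resize(a,None,fx=2.5,fy=2.5),cv2.resize(b,(550,270))]))
E
```

```text
at [ 0.4377 -0.1825  0.1001] psi 75.07 tilt 0.05 grip 0.0508 t 2.7
max [0.001 0.    0.02  0.001 0.    0.001] end [ 0.4374 -0.1834  0.0401]
[[0,0,0.02,0,0,0,-0.2],[0,0,0.02,0,0,0.001,-0.2],[-0.001,0,0.02,-0.001,0,0,-0.2]]
2.8
```

View pics/c1.png

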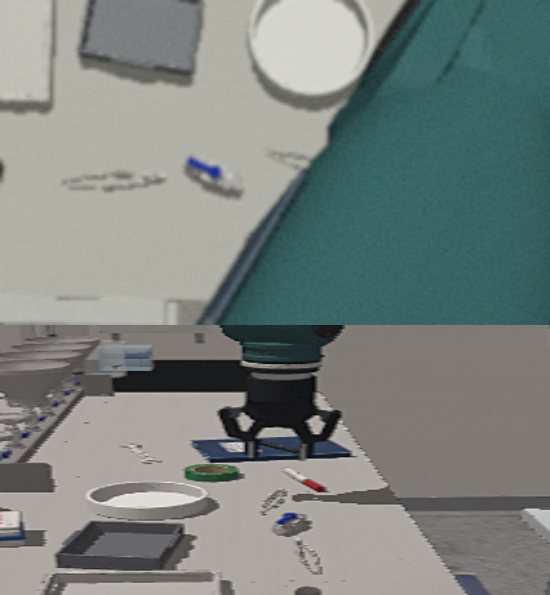

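The gripper stands above the far forceps with a 51 mm opening, so the closure is linear. I'll go down.

play_rows(moves=[[0,0,0.025,0,0,0,-0.2],[0,0,0.025,0,0,0,-0.2],[0,0,0.02,0,0,0,-0.2],[0,0,0.015,0,0,0,-0.2],[0,0,0.011,0,0,0,-0.2],[0,0,0,0,0,0,-0.2],[0,0,0,0,0,0,-0.2]])

```text
clock: 3.5
tool_pos: [0.4377, -0.1835, 0.0049]
tcp_rot: [0.0, 0.794, 0.608, 0.0]
force: [-0.1, 0.4, 0.1]
gripper_width: 0.0511
```

Run:
```python
from h import *
shot("side","s2"); b=cv2.imread("pics/s2.png")[110:230,260:420]
cv2.imwrite("pics/c2.png",cv2.resize(b,None,fx=4.5,fy=4.5,interpolation=cv2.INTER_CUBIC))
```

```text
(no output)
```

View pics/c2.png

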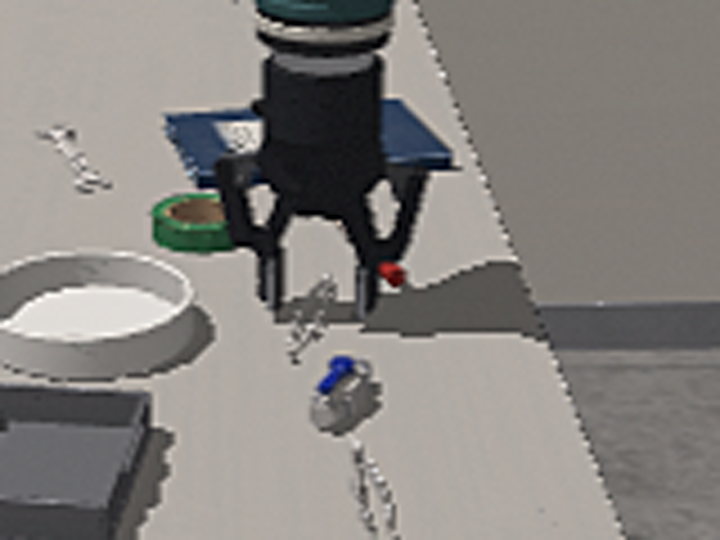

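The fingers straddle the forceps, so I'll close.

play_rows(moves=[[0,0,0.002,0,0,0,0.2],[0,0,0,0,0,0,0.6],[0,0,0,0,0,0,1],[0,0,0,0,0,0,1],[0,0,0,0,0,0,1],[0,0,0,0,0,0,1],[0,0,0,0,0,0,1]])

```text
clock: 4.25
tool_pos: [0.4379, -0.183, 0.0028]
tcp_rot: [0.0, 0.793, 0.609, -0.0]
force: [-1.9, 0.9, 7.6]
gripper_width: 0.013
```

```bash
python3 plan.py 0.4375,-0.183,0.10,75,4,1 0.557,0.235,0.12,90,10,1 0.557,0.235,0.05,90,4,1
```

```text
at [ 0.4379 -0.183   0.0028] psi 74.99 tilt 0.04 grip 0.013 t 4.2
max [0.    0.    0.025 0.001 0.    0.   ] end [ 0.4379 -0.183   0.0998]
[[0,0,-0.024,0,0,0,1],[0,0,-0.025,0,0,0,1],[0,0,-0.024,0,0,0,1],[0,0,-0.024,0.001,0,0,1]]
max [0.044 0.01  0.002 0.001 0.    0.027] end [0.5566 0.2354 0.1196]
[[0.043,0.001,-0.002,0,0,-0.026,1],[0.044,0.002,-0.002,0,0,-0.026,1],[0.043,0.002,-0.002,0,0,-0.026,1],[0.044,0.005,-0.002,0,0,-0.026,1],[0.043,0.005,-0.002,0,0,-0.026,1],[0.043,0.006,-0.002,0,0,-0.026,1],[0.043,0.007,-0.002,0,0,-0.026,1],[0.042,0.009,-0.002,0,0,-0.027,1],[0.042,0.01,-0.002,0,0,-0.026,1],[0.043,0.01,-0.002,-0.001,0,-0.027,1]]
max [0.    0.    0.018 0.    0.    0.   ] end [0.5567 0.2354 0.0496]
[[0,0,0.017,0,0,0,1],[0,0,0.018,0,0,0,1],[0,0,0.017,0,0,0,1],[0,0,0.018,0,0,0,1]]
```

play_rows(moves=[[0,0,-0.01,0,0,0,1],[0,0,-0.02,0,0,0,1],[0,0,-0.024,0,0,0,1],[0,0,-0.024,0,0,0,1],[0,0,-0.02,0,0,0,1],[0,0,0,0,0,0,1]])

```text
clock: 4.85
tool_pos: [0.4389, -0.1835, 0.103]
tcp_rot: [0.002, 0.793, 0.609, 0.001]
force: [-0.0, -0.9, 0.3]
gripper_width: 0.0131
```

Run:
```python
from h import *
print(ctrl.get_obs()["gripper_width"],ctrl.get_obs()["force"])
shot("side","s3"); b=cv2.imread("pics/s3.png")[80:220,260:420]
cv2.imwrite("pics/c3.png",cv2.resize(b,None,fx=4,fy=4,interpolation=cv2.INTER_CUBIC))
```

```text
0.013060369679542584 [-0.04522001 -0.93562304  0.31783863]
```

View pics/c3.png

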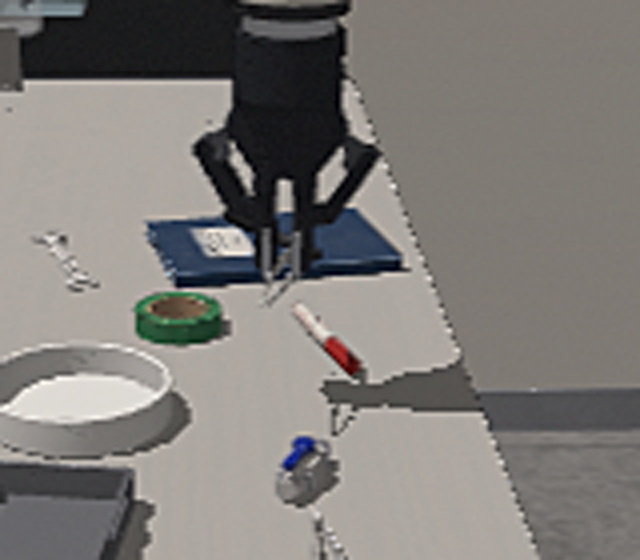

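Forceps are held level. Now I'll carry them to the tray.

play_rows(moves=[[0.043,0.001,-0.002,0,0,-0.026,1],[0.044,0.002,-0.002,0,0,-0.026,1],[0.043,0.002,-0.002,0,0,-0.026,1],[0.044,0.005,-0.002,0,0,-0.026,1],[0.043,0.005,-0.002,0,0,-0.026,1],[0.043,0.006,-0.002,0,0,-0.026,1],[0.043,0.007,-0.002,0,0,-0.026,1],[0.042,0.009,-0.002,0,0,-0.027,1],[0.042,0.01,-0.002,0,0,-0.026,1],[0.043,0.01,-0.002,0,0,-0.027,1]])

```text
clock: 5.9
tool_pos: [0.5563, 0.2372, 0.1193]
tcp_rot: [-0.0, 0.707, 0.708, -0.001]
force: [0.5, -1.1, -0.1]
gripper_width: 0.0133
```

play_rows(moves=[[0,0,0,0,0,0,1],[0,0,0.02,0,0,0,1],[0,0,0.025,0,0,0,1],[0,0,0.02,0,0,0,1],[0,0,0,0,0,0,1]])

```text
clock: 6.4
tool_pos: [0.5545, 0.2345, 0.0523]
tcp_rot: [-0.001, 0.707, 0.707, -0.002]
force: [-0.4, -0.3, 0.1]
gripper_width: 0.0129
```

```bash
python3 plan.py 0.557,0.235,0.008,90.4,5,1;  python3 - <<'E'
from h import *
shot("side","s4"); b=cv2.imread("pics/s4.png")[130:320,200:400]
cv2.imwrite("pics/c4.png",cv2.resize(b,None,fx=3,fy=3,interpolation=cv2.INTER_CUBIC))
E
```

```text
at [0.5545 0.2345 0.0523] psi 89.97 tilt 0.31 grip 0.0129 t 6.4
max [0.001 0.001 0.009 0.001 0.001 0.002] end [0.5573 0.2355 0.0083]
[[0,0.001,0.009,-0.001,0,-0.001,1],[0,0,0.009,-0.001,0,-0.002,1],[0,0.001,0.009,-0.001,0,-0.001,1],[0,0,0.008,-0.001,0.001,-0.002,1],[0.001,0.001,0.009,-0.001,0,-0.001,1]]
```

View pics/c4.png

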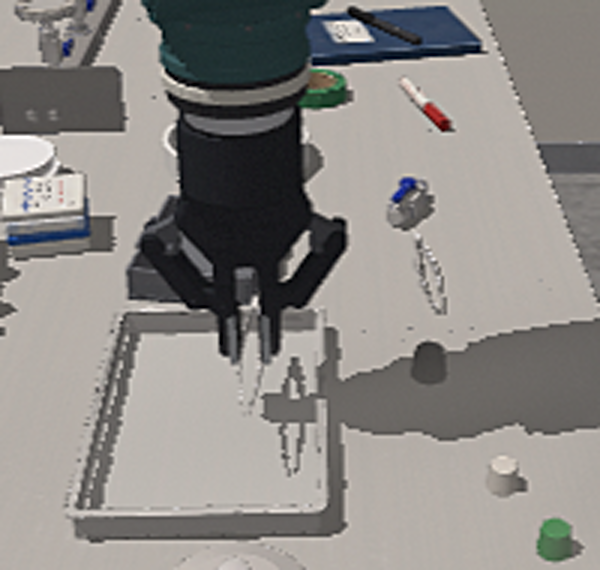

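play_rows(moves=[[0,0,0.015,0,0,0,1],[0,0,0.015,0,0,0,1],[0,0,0.01,0,0,0,1],[0,0,0.006,0,0,0,1],[0,0,0,0,0,0,1],[0,0,0,0,0,0,1]])

```text
clock: 7.05
tool_pos: [0.5568, 0.2355, 0.0098]
tcp_rot: [0.0, 0.707, 0.707, 0.0]
force: [0.9, 0.1, -0.6]
gripper_width: 0.0125
```

play_rows(moves=[[0,0,0,0,0,0,0.5],[0,0,0,0,0,0,0.3],[0,0,0,0,0,0,0.3],[0,0,0,0,0,0,0.3],[0,0,-0.015,0,0,0,0.3],[0,0,-0.025,0,0,0,0.3],[0,0,-0.03,0,0,0,0],[0,0,-0.02,0,0,0,0],[0,0,0,0,0,0,0]])

```text
clock: 7.95
tool_pos: [0.5579, 0.2359, 0.102]
tcp_rot: [0.001, 0.707, 0.707, 0.002]
force: [-0.1, -0.3, 0.1]
gripper_width: 0.0429
```

```bash
python3 plan.py 0.43,0.06,0.12,92.5,7,-0.2  0.419,0.048,0.06,92.5,4,-0.2;  python3 - <<'E'
from h import *
shot("side","s5"); b=cv2.imread("pics/s5.png")[130:320,200:400]
cv2.imwrite("pics/c5.png",cv2.resize(b,None,fx=3,fy=3,interpolation=cv2.INTER_CUBIC))
E
```

```text
at [0.5579 0.2359 0.102 ] psi 90.0 tilt 0.25 grip 0.0429 t 8.0
max [0.025 0.019 0.003 0.001 0.001 0.007] end [0.4301 0.0595 0.1196]
[[-0.025,-0.018,-0.003,0.001,0,-0.006,-0.2],[-0.025,-0.019,-0.002,0.001,0,-0.006,-0.2],[-0.025,-0.018,-0.003,0,0,-0.006,-0.2],[-0.025,-0.019,-0.003,0.001,0,-0.006,-0.2],[-0.025,-0.019,-0.002,0,0,-0.007,-0.2],[-0.024,-0.019,-0.003,0.001,-0.001,-0.006,-0.2],[-0.025,-0.019,-0.002,0,0,-0.007,-0.2]]
max [0.003 0.003 0.015 0.    0.    0.   ] end [0.4186 0.048  0.0596]
[[-0.003,-0.003,0.015,0,0,0,-0.2],[-0.003,-0.003,0.015,0,0,0,-0.2],[-0.002,-0.003,0.015,0,0,0,-0.2],[-0.003,-0.003,0.015,0,0,0,-0.2]]
```

View pics/c5.png

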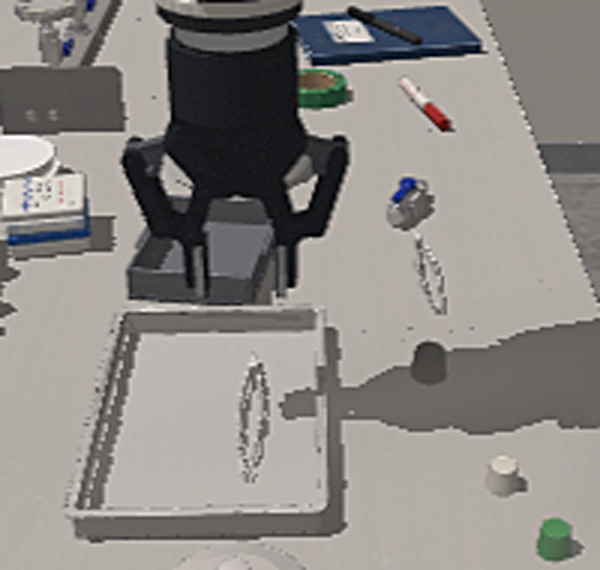

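The first forceps lie along the tray. Next is forceps A.

play_rows(moves=[[-0.025,-0.018,-0.003,0,0,-0.006,-0.2],[-0.025,-0.019,-0.002,0,0,-0.006,-0.2],[-0.025,-0.018,-0.003,0,0,-0.006,-0.2],[-0.025,-0.019,-0.003,0,0,-0.006,-0.2],[-0.025,-0.019,-0.002,0,0,-0.007,-0.2],[-0.024,-0.019,-0.003,0,0,-0.006,-0.2],[-0.025,-0.019,-0.002,0,0,-0.007,-0.2],[-0.006,-0.006,0.02,0,0,0,-0.2],[-0.005,-0.006,0.02,0,0,0,-0.2],[0,0,0,0,0,0,-0.2]])

```text
clock: 9.0
tool_pos: [0.4147, 0.0473, 0.0751]
tcp_rot: [-0.002, 0.692, 0.722, -0.002]
force: [-0.9, 0.3, -0.5]
gripper_width: 0.0513
```

```bash
python3 plan.py 0.419,0.047,0.0045,92.5,5,-0.2;  python3 - <<'E'
from h import *
shot("side","s6"); b=cv2.imread("pics/s6.png")[130:260,260:420]
cv2.imwrite("pics/c6.png",cv2.resize(b,None,fx=3.5,fy=3.5,interpolation=cv2.INTER_CUBIC))
E
```

```text
at [0.4147 0.0473 0.0751] psi 92.46 tilt 0.27 grip 0.0513 t 9.0
max [0.001 0.001 0.015 0.001 0.001 0.001] end [0.4186 0.0465 0.004 ]
[[0,0.001,0.014,-0.001,0,0,-0.2],[0,0.001,0.014,-0.001,0,0,-0.2],[0,0.001,0.014,-0.001,0,0,-0.2],[0,0.001,0.014,-0.001,0,0,-0.2],[-0.001,0,0.015,-0.001,-0.001,-0.001,-0.2]]
```

View pics/c6.png

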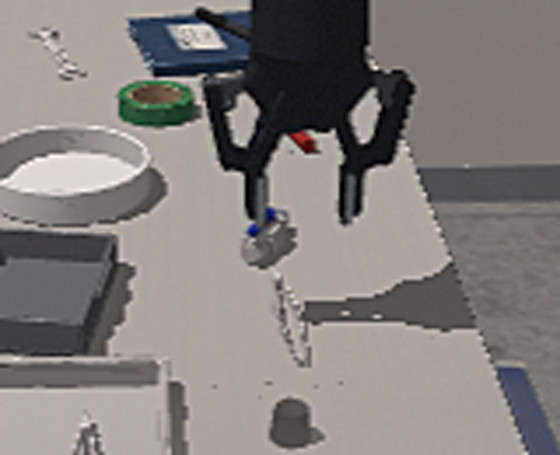

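play_rows(moves=[[0,0,0.02,0,0,0,-0.2],[0,0,0.02,0,0,0,-0.2],[0,0,0.015,0,0,0,-0.2],[0,0,0.015,0,0,0,-0.2],[0,0,0,0,0,0,-0.2],[0,0,0,0,0,0,-0.2]])

```text
clock: 9.65
tool_pos: [0.4177, 0.0479, 0.0078]
tcp_rot: [-0.0, 0.691, 0.723, 0.0]
force: [-0.1, 0.4, -0.1]
gripper_width: 0.0512
```

play_rows(moves=[[0,0,0.004,0,0,0,0.2],[0,0,0,0,0,0,0.6],[0,0,0,0,0,0,1],[0,0,0,0,0,0,1],[0,0,0,0,0,0,1],[0,0,0,0,0,0,1],[0,0,0,0,0,0,1]])

```text
clock: 10.35
tool_pos: [0.4175, 0.0477, 0.0039]
tcp_rot: [0.0, 0.691, 0.722, 0.0]
force: [-1.2, 0.3, 7.8]
gripper_width: 0.0129
```

play_rows(moves=[[0,0,-0.01,0,0,0,1],[0,0,-0.02,0,0,0,1],[0,0,-0.025,0,0,0,1],[0,0,-0.025,0,0,0,1],[0,0,-0.02,0,0,0,1],[0,0,0,0,0,0,1]])

```text
clock: 10.95
tool_pos: [0.4186, 0.0475, 0.1056]
tcp_rot: [0.002, 0.691, 0.722, 0.001]
force: [0.3, 0.3, -0.6]
gripper_width: 0.0127
```

```bash
python3 plan.py 0.612,0.235,0.11,90.4,8,1 0.612,0.235,0.05,90.4,3,1;  python3 - <<'E'
from h import *
shot("side","s7"); b=cv2.imread("pics/s7.png")[110:260,260:420]
cv2.imwrite("pics/c7.png",cv2.resize(b,None,fx=3.5,fy=3.5,interpolation=cv2.INTER_CUBIC))
E
```

```text
at [0.4186 0.0475 0.1056] psi 92.52 tilt 0.24 grip 0.0127 t 10.9
max [0.023 0.025 0.001 0.001 0.    0.005] end [0.6115 0.2349 0.1099]
[[0.022,0.025,0,0.001,0,0.005,1],[0.023,0.025,-0.001,0,0,0.005,1],[0.022,0.025,0,0.001,0,0.005,1],[0.023,0.025,-0.001,0,0,0.004,1],[0.023,0.025,0,0.001,0,0.005,1],[0.023,0.024,-0.001,0,0,0.004,1],[0.023,0.025,-0.001,0.001,0,0.005,1],[0.023,0.024,0,0,0,0.004,1]]
max [0.   0.   0.02 0.   0.   0.  ] end [0.6115 0.2349 0.0499]
[[0,0,0.02,0,0,0,1],[0,0,0.02,0,0,0,1],[0,0,0.02,0,0,0,1]]
```

View pics/c7.png

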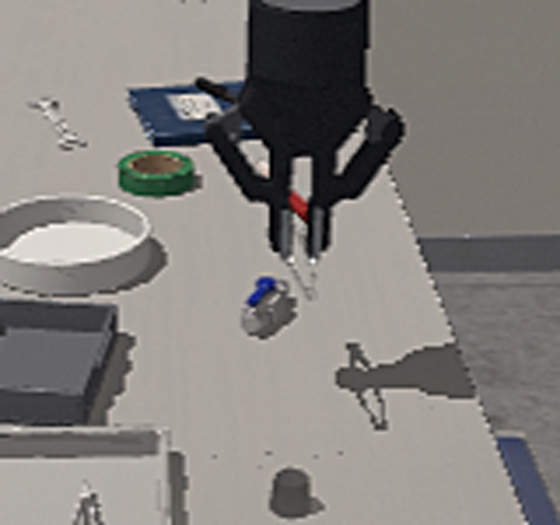

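play_rows(moves=[[0.022,0.024,0,0,0,0.005,1],[0.023,0.024,-0.001,0,0,0.005,1],[0.022,0.024,0,0,0,0.005,1],[0.023,0.024,-0.001,0,0,0.004,1],[0.023,0.024,0,0,0,0.005,1],[0.023,0.024,-0.001,0,0,0.004,1],[0.023,0.024,-0.001,0,0,0.005,1],[0.023,0.024,0,0,0,0.004,1],[0,0,0,0,0,0,1],[0,0,0,0,0,0,1]])

```text
clock: 12.0
tool_pos: [0.6038, 0.2349, 0.1056]
tcp_rot: [-0.001, 0.704, 0.71, -0.001]
force: [-0.6, -0.3, -0.5]
gripper_width: 0.0125
```

play_rows(moves=[[0,0,0.02,0,0,0,1],[0,0,0.025,0,0,0,1],[0,0,0.02,0,0,0,1],[0,0,0.015,0,0,0,1],[0,0,0.01,0,0,0,1],[0,0,0,0,0,0,1],[0,0,0,0,0,0,1]])

```text
clock: 12.7
tool_pos: [0.6042, 0.2345, 0.0177]
tcp_rot: [0.0, 0.705, 0.709, 0.0]
force: [0.0, 0.2, 0.0]
gripper_width: 0.0127
```

play_rows(moves=[[0,0,0.006,0,0,0,1],[0,0,0.004,0,0,0,1],[0,0,0,0,0,0,1],[0,0,0,0,0,0,0.5],[0,0,0,0,0,0,0.3],[0,0,0,0,0,0,0.3],[0,0,0,0,0,0,0.3]])

```text
clock: 13.4
tool_pos: [0.6043, 0.2348, 0.0074]
tcp_rot: [0.0, 0.705, 0.71, 0.0]
force: [0.3, 0.3, 0.6]
gripper_width: 0.0299
```

play_rows(moves=[[0,0,-0.01,0,0,0,0.3],[0,0,-0.02,0,0,0,0.3],[0,0,-0.03,0,0,0,0],[0,0,-0.035,0,0,0,0],[0,0,0,0,0,0,-0.2]])

```text
clock: 13.9
tool_pos: [0.6063, 0.2354, 0.1076]
tcp_rot: [0.002, 0.705, 0.71, 0.003]
force: [0.2, -0.4, 0.0]
gripper_width: 0.0513
```

```bash
python3 plan.py 0.4285,-0.062,0.11,65,10,-0.2 0.4285,-0.062,0.06,65,3,-0.2;  python3 - <<'E'
from h import *
shot("side","s8"); b=cv2.imread("pics/s8.png")[130:320,200:400]
cv2.imwrite("pics/c8.png",cv2.resize(b,None,fx=3,fy=3,interpolation=cv2.INTER_CUBIC))
E
```

```text
at [0.6063 0.2354 0.1076] psi 90.41 tilt 0.41 grip 0.0513 t 13.9
max [0.034 0.018 0.001 0.001 0.001 0.045] end [ 0.4285 -0.0618  0.1096]
[[-0.03,-0.018,0,0.001,0,0.044,-0.2],[-0.03,-0.017,-0.001,0.001,0,0.044,-0.2],[-0.031,-0.015,0,0.001,0,0.044,-0.2],[-0.032,-0.014,-0.001,0,0,0.044,-0.2],[-0.032,-0.012,0,0.001,-0.001,0.045,-0.2],[-0.033,-0.012,0,0,0,0.044,-0.2],[-0.033,-0.009,-0.001,0.001,-0.001,0.045,-0.2],[-0.034,-0.008,0,0,0,0.044,-0.2],[-0.034,-0.007,0,0.001,0,0.045,-0.2],[-0.034,-0.005,0,0,-0.001,0.044,-0.2]]
max [0.    0.    0.017 0.    0.    0.   ] end [ 0.4285 -0.0618  0.0596]
[[0,0,0.017,0,0,0,-0.2],[0,0,0.016,0,0,0,-0.2],[0,0,0.017,0,0,0,-0.2]]
```

View pics/c8.png

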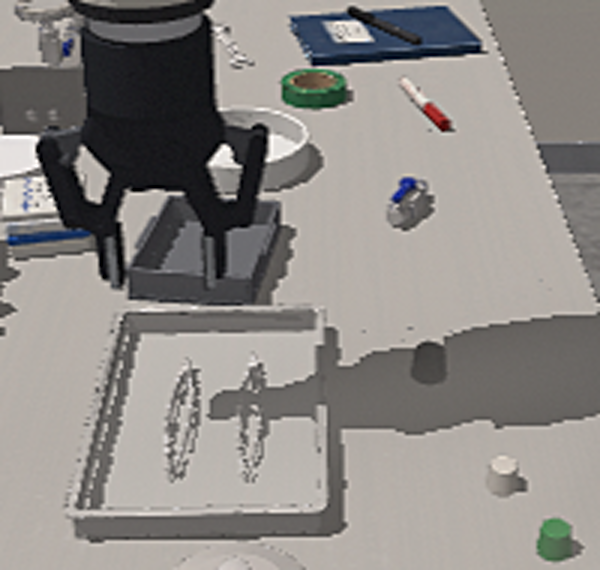

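Both forceps lie side by side in the tray, in the crop at about (183,420) and (252,420). The valve is next.

play_rows(moves=[[-0.03,-0.018,0,0,0,0.044,-0.2],[-0.03,-0.017,-0.001,0,0,0.044,-0.2],[-0.031,-0.015,0,0,0,0.044,-0.2],[-0.032,-0.014,-0.001,0,0,0.044,-0.2],[-0.032,-0.012,0,0,0,0.045,-0.2],[-0.033,-0.012,0,0,0,0.044,-0.2],[-0.033,-0.009,-0.001,0,0,0.045,-0.2],[-0.034,-0.008,0,0,0,0.044,-0.2],[-0.034,-0.007,0,0,0,0.045,-0.2],[-0.034,-0.005,0,0,0,0.044,-0.2]])

```text
clock: 14.95
tool_pos: [0.4251, -0.0632, 0.105]
tcp_rot: [-0.0, 0.844, 0.537, -0.0]
force: [1.2, -0.8, -0.4]
gripper_width: 0.0511
```

play_rows(moves=[[0,0,0.015,0,0,0,-0.2],[0,0,0.02,0,0,0,-0.2],[0,0,0.01,0,0,0,-0.2],[0,0,0,0,0,0,-0.2],[0,0,0,0,0,0,-0.2]])

```text
clock: 15.45
tool_pos: [0.4264, -0.0622, 0.0605]
tcp_rot: [-0.0, 0.843, 0.538, -0.0]
force: [0.1, -0.4, -0.2]
gripper_width: 0.0517
```

```bash
python3 plan.py 0.4285,-0.062,0.006,65,4,-0.2;  python3 - <<'E'
from h import *
shot("side","s9"); b=cv2.imread("pics/s9.png")[110:240,260:420]
cv2.imwrite("pics/c9.png",cv2.resize(b,None,fx=3.5,fy=3.5,interpolation=cv2.INTER_CUBIC))
E
```

```text
at [ 0.4264 -0.0622  0.0605] psi 65.04 tilt 0.02 grip 0.0517 t 15.4
max [0.001 0.001 0.014 0.    0.    0.001] end [ 0.4286 -0.0621  0.0065]
[[0,0,0.014,0,0,0,-0.2],[0.001,0.001,0.013,0,0,0,-0.2],[0,0,0.014,0,0,0,-0.2],[0,0.001,0.013,0,0,0.001,-0.2]]
```

View pics/c9.png

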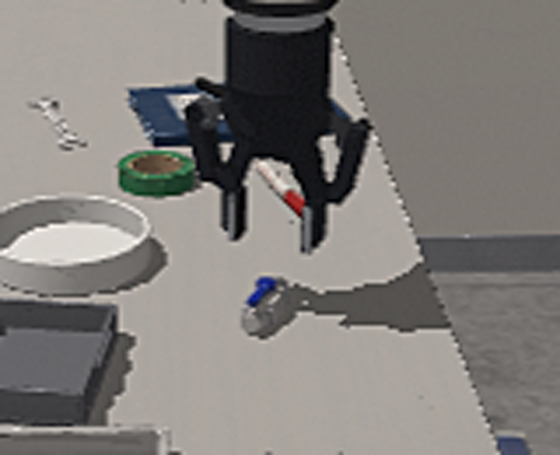

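play_rows(moves=[[0,0,0.014,0,0,0,-0.2],[0.001,0.001,0.014,0,0,0,-0.2],[0,0,0.014,0,0,0,-0.2],[0,0.001,0.012,0,0,0,-0.2],[0,0,0,0,0,0,-0.2],[0,0,0,0,0,0,-0.2]])

```text
clock: 16.1
tool_pos: [0.4289, -0.0623, 0.0069]
tcp_rot: [0.0, 0.843, 0.538, 0.0]
force: [-0.7, 0.9, -0.3]
gripper_width: 0.0511
```

play_rows(moves=[[0,0,0,0,0,0,0.2],[0,0,0,0,0,0,0.4],[0,0,0,0,0,0,1],[0,0,0,0,0,0,1],[0,0,0,0,0,0,1],[0,0,0,0,0,0,1],[0,0,0,0,0,0,1]])

```text
clock: 16.8
tool_pos: [0.4291, -0.0625, 0.0071]
tcp_rot: [0.001, 0.843, 0.537, 0.0]
force: [-2.1, 0.3, 13.1]
gripper_width: 0.0198
```

play_rows(moves=[[0,0,-0.01,0,0,0,1],[0,0,-0.02,0,0,0,1],[0,0,-0.025,0,0,0,1],[0,0,-0.025,0,0,0,1],[0,0,-0.02,0,0,0,1],[0,0,0,0,0,0,1]])

```text
clock: 17.4
tool_pos: [0.4298, -0.0627, 0.1089]
tcp_rot: [0.002, 0.843, 0.537, 0.001]
force: [2.1, -1.6, -1.9]
gripper_width: 0.0192
```

```bash
python3 plan.py 0.601,0.021,0.11,81,8,1 ;  python3 - <<'E'
from h import *
shot("side","s10"); b=cv2.imread("pics/s10.png")[110:240,260:420]
cv2.imwrite("pics/c10.png",cv2.resize(b,None,fx=3.5,fy=3.5,interpolation=cv2.INTER_CUBIC))
E
```

```text
at [ 0.4298 -0.0627  0.1089] psi 65.02 tilt 0.24 grip 0.0192 t 17.4
max [0.019 0.019 0.001 0.001 0.    0.035] end [0.6015 0.0208 0.1102]
[[0.019,0.015,0,0.001,0,-0.035,1],[0.018,0.016,0,0,0,-0.035,1],[0.017,0.016,0,0.001,0,-0.035,1],[0.017,0.017,0,0,0,-0.035,1],[0.016,0.017,0,0.001,0,-0.035,1],[0.016,0.018,-0.001,0,0,-0.035,1],[0.015,0.019,0,0.001,0,-0.034,1],[0.014,0.019,0,0,0,-0.035,1]]
```

View pics/c10.png

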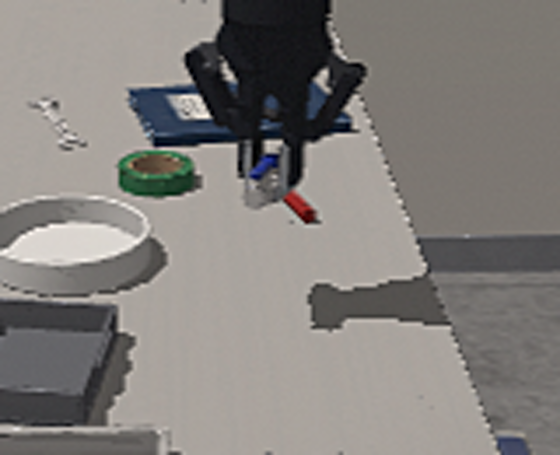

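The valve is held. Next I'll take it to the bin.

play_rows(moves=[[0.019,0.015,0,0,0,-0.035,1],[0.018,0.016,0,0,0,-0.035,1],[0.017,0.016,0,0,0,-0.035,1],[0.017,0.017,0,0,0,-0.035,1],[0.016,0.017,0,0,0,-0.035,1],[0.016,0.018,-0.001,0,0,-0.035,1],[0.015,0.019,0,0,0,-0.034,1],[0.014,0.019,0,0,0,-0.035,1],[0,0,0,0,0,0,1],[0,0,0,0,0,0,1]])

```text
clock: 18.45
tool_pos: [0.5996, 0.0214, 0.106]
tcp_rot: [-0.001, 0.76, 0.65, -0.001]
force: [0.5, 0.0, -1.3]
gripper_width: 0.0193
```

play_rows(moves=[[0,0,0.02,0,0,0,1],[0,0,0.025,0,0,0,1],[0,0,0.02,0,0,0,1],[0,0,0.015,0,0,0,1],[0,0,0,0,0,0,1],[0,0,0,0,0,0,1]])

```text
clock: 19.05
tool_pos: [0.5996, 0.021, 0.0275]
tcp_rot: [-0.0, 0.761, 0.649, -0.0]
force: [0.4, -0.0, -1.2]
gripper_width: 0.0198
```

Run:
```python
from h import *
shot("side","s11"); b=cv2.imread("pics/s11.png")[130:280,210:370]
cv2.imwrite("pics/c11.png",cv2.resize(b,None,fx=3.5,fy=3.5,interpolation=cv2.INTER_CUBIC))
```

```text
(no output)
```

View pics/c11.png

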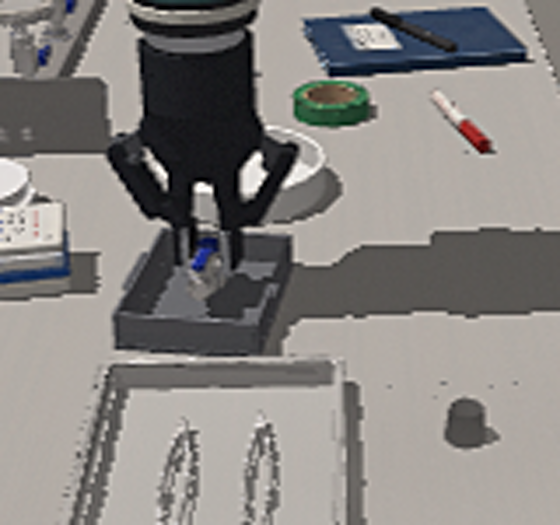

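play_rows(moves=[[0,0,0.008,0,0,0,1],[0,0,0.005,0,0,0,1],[0,0,0.002,0,0,0,1],[0,0,0,0,0,0,1],[0,0,0,0,0,0,0.4],[0,0,0,0,0,0,0.15],[0,0,0,0,0,0,0.15],[0,0,0,0,0,0,0.15]])

```text
clock: 19.9
tool_pos: [0.6004, 0.0212, 0.0124]
tcp_rot: [0.0, 0.76, 0.649, 0.0]
force: [0.5, -1.1, 0.3]
gripper_width: 0.0364
```

play_rows(moves=[[0,0,-0.01,0,0,0,0.15],[0,0,-0.02,0,0,0,0.15],[0,0,-0.03,0,0,0,0.15],[0,0,-0.035,0,0,0,0],[0,0,0,0,0,0,-0.1]])

```text
clock: 20.4
tool_pos: [0.6024, 0.0211, 0.1123]
tcp_rot: [0.002, 0.76, 0.65, 0.002]
force: [0.4, -0.1, -0.1]
gripper_width: 0.0473
```

```bash
python3 plan.py 0.431,0.184,0.1,90,8,-0.1 ;  python3 - <<'E'
from h import *
shot("side","s12"); b=cv2.imread("pics/s12.png")[130:280,210:370]
cv2.imwrite("pics/c12.png",cv2.resize(b,None,fx=3.5,fy=3.5,interpolation=cv2.INTER_CUBIC))
E
```

```text
at [0.6024 0.0211 0.1123] psi 81.01 tilt 0.39 grip 0.0473 t 20.4
max [0.02  0.024 0.002 0.001 0.    0.02 ] end [0.431  0.1839 0.0996]
[[0.017,-0.024,0.001,0.001,0,-0.02,-0.1],[0.017,-0.024,0.002,0.001,0,-0.02,-0.1],[0.018,-0.024,0.001,0.001,0,-0.019,-0.1],[0.018,-0.023,0.002,0.001,0,-0.02,-0.1],[0.019,-0.023,0.001,0.001,0,-0.019,-0.1],[0.019,-0.023,0.002,0.001,0,-0.02,-0.1],[0.019,-0.022,0.001,0,0,-0.019,-0.1],[0.02,-0.022,0.002,0.001,0,-0.02,-0.1]]
```

View pics/c12.png

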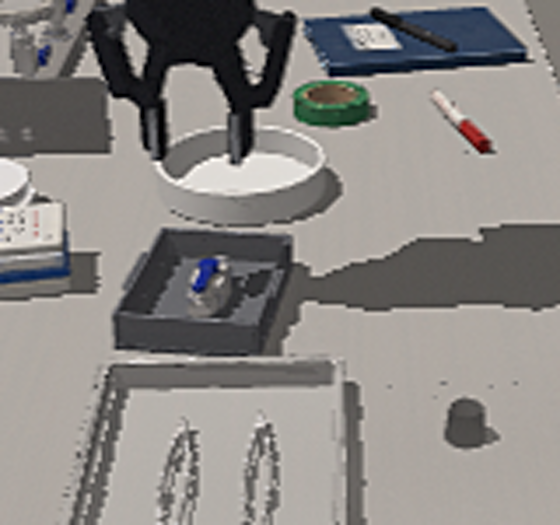

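The valve rests on the bin floor at about (208,285) in the crop. The black stopper is next.

play_rows(moves=[[0.017,-0.024,0.001,0,0,-0.02,-0.1],[0.017,-0.024,0.002,0,0,-0.02,-0.1],[0.018,-0.024,0.001,0,0,-0.019,-0.1],[0.018,-0.023,0.002,0,0,-0.02,-0.1],[0.019,-0.023,0.001,0,0,-0.019,-0.1],[0.019,-0.023,0.002,0,0,-0.02,-0.1],[0.019,-0.022,0.001,0,0,-0.019,-0.1],[0.02,-0.022,0.002,0,0,-0.02,-0.1],[0,0,0,0,0,0,-0.1],[0,0,0,0,0,0,-0.1]])

```text
clock: 21.45
tool_pos: [0.4283, 0.1843, 0.095]
tcp_rot: [-0.0, 0.707, 0.707, -0.0]
force: [0.7, -0.1, 0.3]
gripper_width: 0.0472
```

play_rows(moves=[[0,0,0.015,0,0,0,-0.1],[0,0,0.02,0,0,0,-0.1],[0,0,0.01,0,0,0,-0.1],[0,0,0,0,0,0,-0.1]])

```text
clock: 21.85
tool_pos: [0.4284, 0.1834, 0.0492]
tcp_rot: [-0.001, 0.707, 0.707, -0.001]
force: [0.1, -0.8, 1.0]
gripper_width: 0.0468
```

```bash
python3 plan.py 0.431,0.184,0.008,90,5,-0.1 ;  python3 - <<'E'
from h import *
shot("side","s13"); b=cv2.imread("pics/s13.png")[150:330,260:420]
cv2.imwrite("pics/c13.png",cv2.resize(b,None,fx=3.3,fy=3.3,interpolation=cv2.INTER_CUBIC))
shot("top","t13"); b=cv2.imread("pics/t13.png")[150:270,160:420]
cv2.imwrite("pics/ct13.png",cv2.resize(b,None,fx=3,fy=3,interpolation=cv2.INTER_CUBIC))
E
```

```text
at [0.4284 0.1834 0.0492] psi 89.95 tilt 0.13 grip 0.0468 t 21.9
max [0.001 0.001 0.009 0.001 0.001 0.001] end [0.4314 0.1844 0.0082]
[[0,0.001,0.008,0,0,0,-0.1],[0,0,0.008,-0.001,0,0,-0.1],[0,0.001,0.009,0,0,0,-0.1],[0,0,0.008,-0.001,0,0,-0.1],[0.001,0.001,0.008,0,0.001,-0.001,-0.1]]
```

View pics/c13.png

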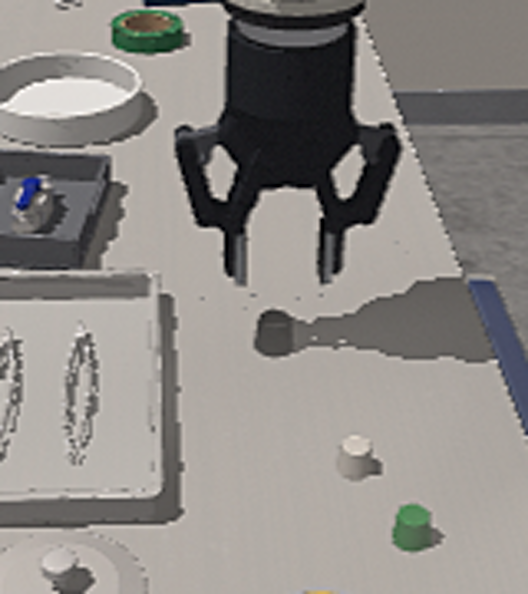

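View pics/ct13.png

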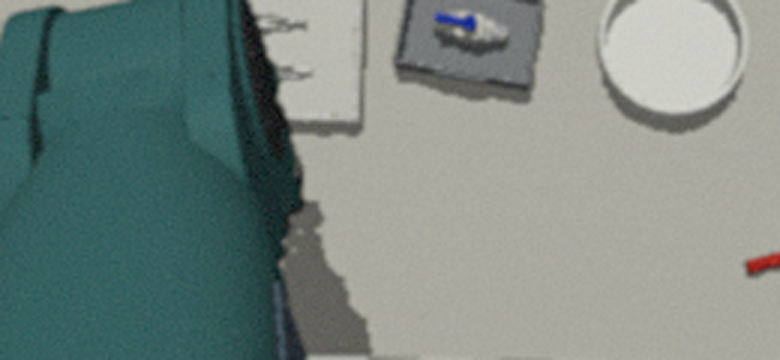

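play_rows(moves=[[0,0.001,0.01,0,0,0,-0.1],[0,0,0.01,0,0,0,-0.1],[0,0.001,0.01,0,0,0,-0.1],[0,0,0.009,0,0,0,-0.1],[0,0,0,0,0,0,-0.1],[0,0,0,0,0,0,-0.1]])

```text
clock: 22.55
tool_pos: [0.4306, 0.184, 0.0111]
tcp_rot: [-0.0, 0.707, 0.707, -0.0]
force: [0.1, 0.7, -0.1]
gripper_width: 0.0474
```

play_rows(moves=[[0,0,0,0,0,0,0.2],[0,0,0,0,0,0,0.3],[0,0,0,0,0,0,0.5],[0,0,0,0,0,0,1],[0,0,0,0,0,0,1],[0,0,0,0,0,0,1],[0,0,0,0,0,0,1]])

```text
clock: 23.25
tool_pos: [0.4309, 0.1841, 0.0118]
tcp_rot: [0.0, 0.707, 0.707, 0.0]
force: [-2.5, -1.3, 9.9]
gripper_width: 0.0188
```

play_rows(moves=[[0,0,-0.01,0,0,0,1],[0,0,-0.02,0,0,0,1],[0,0,-0.025,0,0,0,1],[0,0,-0.025,0,0,0,1],[0,0,-0.02,0,0,0,1],[0,0,0,0,0,0,1]])

```text
clock: 23.85
tool_pos: [0.4321, 0.1844, 0.114]
tcp_rot: [0.001, 0.707, 0.707, 0.002]
force: [-0.4, -0.0, -1.1]
gripper_width: 0.0188
```

```bash
python3 plan.py 0.588,-0.145,0.11,90,10,1 ;  python3 - <<'E'
from h import *
shot("side","s14"); b=cv2.imread("pics/s14.png")[130:310,260:420]
cv2.imwrite("pics/c14.png",cv2.resize(b,None,fx=3.3,fy=3.3,interpolation=cv2.INTER_CUBIC))
E
```

```text
at [0.4321 0.1844 0.114 ] psi 90.0 tilt 0.24 grip 0.0188 t 23.9
max [0.033 0.016 0.001 0.001 0.001 0.   ] end [ 0.5881 -0.1446  0.1101]
[[-0.033,0.016,0,0,0,0,1],[-0.033,0.015,0.001,0,0,0,1],[-0.033,0.016,0,0.001,0,0,1],[-0.033,0.015,0.001,0,0,0,1],[-0.033,0.016,0,0.001,0,0,1],[-0.033,0.016,0.001,0,0,0,1],[-0.033,0.015,0,0.001,0,0,1],[-0.033,0.016,0,0,0,0,1],[-0.032,0.015,0.001,0.001,0,0,1],[-0.033,0.016,0,0,-0.001,0,1]]
```

View pics/c14.png

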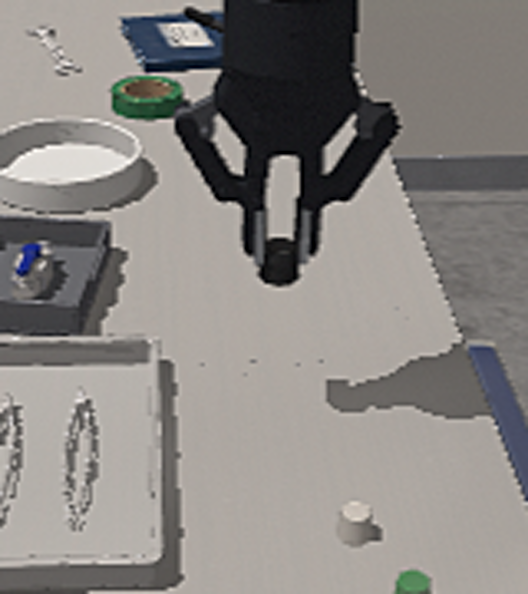

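The stopper is held upright. I'll carry it to the dish.

play_rows(moves=[[-0.033,0.016,0,0,0,0,1],[-0.033,0.015,0.001,0,0,0,1],[-0.033,0.016,0,0,0,0,1],[-0.033,0.015,0.001,0,0,0,1],[-0.033,0.016,0,0,0,0,1],[-0.033,0.016,0.001,0,0,0,1],[-0.033,0.015,0,0,0,0,1],[-0.033,0.016,0,0,0,0,1],[-0.032,0.015,0.001,0,0,0,1],[-0.033,0.016,0,0,0,0,1]])

```text
clock: 24.9
tool_pos: [0.5866, -0.1462, 0.1061]
tcp_rot: [-0.001, 0.707, 0.707, -0.0]
force: [0.0, 0.2, 0.5]
gripper_width: 0.0189
```

play_rows(moves=[[0,0,0,0,0,0,1],[0,0,0.02,0,0,0,1],[0,0,0.025,0,0,0,1],[0,0,0.02,0,0,0,1],[0,0,0,0,0,0,1],[0,0,0,0,0,0,1]])

```text
clock: 25.5
tool_pos: [0.5863, -0.1445, 0.0422]
tcp_rot: [-0.001, 0.707, 0.707, -0.0]
force: [1.2, -0.4, -0.2]
gripper_width: 0.0189
```

```bash
python3 plan.py 0.588,-0.145,0.018,90,4,1 ;  python3 - <<'E'
from h import *
shot("side","s15"); b=cv2.imread("pics/s15.png")[100:240,220:360]
cv2.imwrite("pics/c15.png",cv2.resize(b,None,fx=4,fy=4,interpolation=cv2.INTER_CUBIC))
E
```

```text
at [ 0.5863 -0.1445  0.0422] psi 90.01 tilt 0.07 grip 0.0189 t 25.5
max [0.    0.001 0.006 0.001 0.001 0.   ] end [ 0.5883 -0.1445  0.0182]
[[0,0,0.006,0,0,0,1],[0,0.001,0.006,0,0,0,1],[0,0,0.006,-0.001,0,0,1],[0,0.001,0.006,0,-0.001,0,1]]
```

View pics/c15.png

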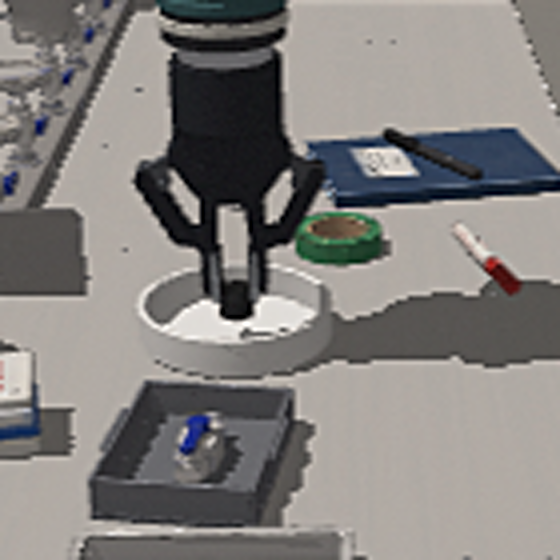

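play_rows(moves=[[0,0,0.008,0,0,0,1],[0,0,0.008,0,0,0,1],[0,0,0.004,0,0,0,1],[0,0,0.003,0,0,0,1],[0,0,0,0,0,0,1],[0,0,0,0,0,0,1]])

```text
clock: 26.15
tool_pos: [0.5868, -0.145, 0.0193]
tcp_rot: [-0.0, 0.707, 0.707, 0.0]
force: [1.0, -0.6, 0.7]
gripper_width: 0.0186
```

play_rows(moves=[[0,0,0.001,0,0,0,1],[0,0,0.001,0,0,0,1],[0,0,0,0,0,0,1],[0,0,0,0,0,0,1]])

```text
clock: 26.55
tool_pos: [0.5868, -0.1449, 0.0173]
tcp_rot: [0.0, 0.707, 0.707, 0.0]
force: [-0.4, 0.3, 1.1]
gripper_width: 0.0191
```

play_rows(moves=[[0,0,0,0,0,0,0.5],[0,0,0,0,0,0,0.4],[0,0,0,0,0,0,0.2],[0,0,0,0,0,0,0.1],[0,0,0,0,0,0,0.1],[0,0,-0.01,0,0,0,0.1],[0,0,-0.02,0,0,0,0.1],[0,0,-0.03,0,0,0,0.1],[0,0,-0.03,0,0,0,0.1],[0,0,0,0,0,0,0.1]])

```text
clock: 27.55
tool_pos: [0.5886, -0.1456, 0.1118]
tcp_rot: [0.003, 0.707, 0.707, 0.001]
force: [0.2, 0.4, -0.3]
gripper_width: 0.0385
```

```bash
python3 plan.py 0.395,0.3035,0.1,100,10,0 0.395,0.3035,0.05,100,3,0;  python3 - <<'E'
from h import *
shot("side","s16"); b=cv2.imread("pics/s16.png")[100:240,220:360]
cv2.imwrite("pics/c16.png",cv2.resize(b,None,fx=4,fy=4,interpolation=cv2.INTER_CUBIC))
E
```

```text
at [ 0.5886 -0.1456  0.1118] psi 90.01 tilt 0.35 grip 0.0385 t 27.6
max [0.047 0.019 0.001 0.001 0.001 0.018] end [0.3948 0.3032 0.1004]
[[0.045,-0.019,0.001,0.001,0,-0.017,0],[0.045,-0.019,0.001,0.001,0,-0.017,0],[0.046,-0.018,0.001,0,0,-0.018,0],[0.046,-0.017,0.001,0,0,-0.017,0],[0.046,-0.016,0.001,0.001,0,-0.018,0],[0.046,-0.015,0.001,0,0.001,-0.017,0],[0.047,-0.015,0.001,0.001,0,-0.018,0],[0.047,-0.014,0.001,0,0.001,-0.017,0],[0.047,-0.013,0.001,0.001,0,-0.018,0],[0.047,-0.012,0.001,0,0.001,-0.017,0]]
max [0.    0.    0.017 0.    0.    0.   ] end [0.3948 0.3032 0.0504]
[[0,0,0.017,0,0,0,0],[0,0,0.017,0,0,0,0],[0,0,0.016,0,0,0,0]]
```

View pics/c16.png

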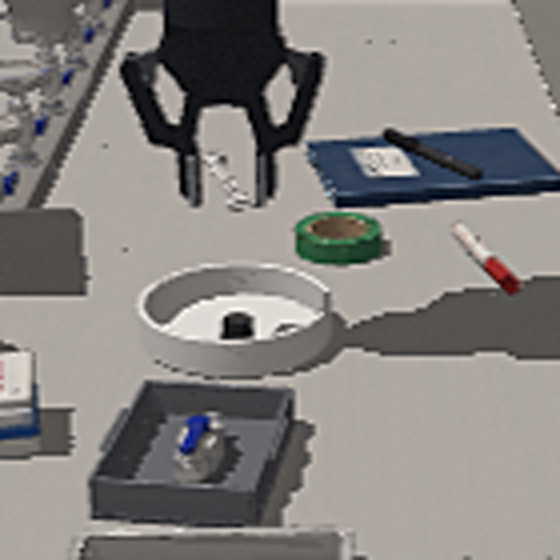

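The black stopper stands upright in the dish at about (236,325) in the crop. The pale stopper is next, at (0.395, 0.3035).

play_rows(moves=[[0.045,-0.019,0.001,0,0,-0.017,0],[0.045,-0.019,0.001,0,0,-0.017,0],[0.046,-0.018,0.001,0,0,-0.018,0],[0.046,-0.017,0.001,0,0,-0.017,0],[0.046,-0.016,0.001,0,0,-0.018,0],[0.046,-0.015,0.001,0,0,-0.017,0],[0.047,-0.015,0.001,0,0,-0.018,0],[0.047,-0.014,0.001,0,0,-0.017,0],[0.047,-0.013,0.001,0,0,-0.018,0],[0.047,-0.012,0.001,0,0,-0.017,0]])

```text
clock: 28.6
tool_pos: [0.3915, 0.3054, 0.0969]
tcp_rot: [-0.0, 0.643, 0.766, -0.0]
force: [1.1, 0.0, 0.4]
gripper_width: 0.0428
```

play_rows(moves=[[0,0,0,0,0,0,0],[0,0,0.01,0,0,0,0],[0,0,0.02,0,0,0,0],[0,0,0.02,0,0,0,0],[0,0,0,0,0,0,0],[0,0,0,0,0,0,0]])

```text
clock: 29.2
tool_pos: [0.3932, 0.3029, 0.0471]
tcp_rot: [-0.0, 0.644, 0.765, -0.001]
force: [-0.3, 0.4, 0.4]
gripper_width: 0.0425
```

```bash
python3 plan.py 0.395,0.3035,0.0085,100,4,0;  python3 - <<'E'
from h import *
shot("side","s17"); b=cv2.imread("pics/s17.png")[180:340,280:450]
cv2.imwrite("pics/c17.png",cv2.resize(b,None,fx=3.5,fy=3.5,interpolation=cv2.INTER_CUBIC))
E
```

```text
at [0.3932 0.3029 0.0471] psi 99.88 tilt 0.07 grip 0.0425 t 29.2
max [0.    0.001 0.01  0.001 0.    0.001] end [0.3951 0.3032 0.0081]
[[0,0,0.01,0,0,-0.001,0],[0,0.001,0.009,0,0,0,0],[0,0,0.01,-0.001,0,-0.001,0],[0,0.001,0.01,0,0,0,0]]
```

View pics/c17.png

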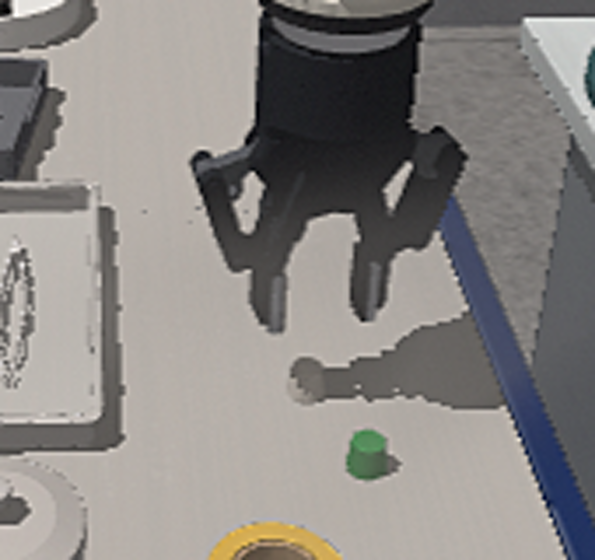

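play_rows(moves=[[0,0,0.01,0,0,0,0],[0,0.001,0.01,0,0,0,0],[0,0,0.01,0,0,0,0],[0,0,0.009,0,0,0,0],[0,0,0,0,0,0,0],[0,0,0,0,0,0,0]])

```text
clock: 29.85
tool_pos: [0.3938, 0.304, 0.0081]
tcp_rot: [-0.0, 0.643, 0.766, -0.0]
force: [-0.2, -0.1, 0.8]
gripper_width: 0.0427
```

```bash
python3 plan.py 0.395,0.3035,0.0085,100,1,0;  python3 - <<'E'
from h import *
shot("side","s18"); b=cv2.imread("pics/s18.png")[220:320,310:430]
cv2.imwrite("pics/c18.png",cv2.resize(b,None,fx=5,fy=5,interpolation=cv2.INTER_CUBIC))
E
```

```text
at [0.3938 0.304  0.0081] psi 99.98 tilt 0.04 grip 0.0427 t 29.9
max [0.001 0.001 0.    0.001 0.    0.   ] end [0.395  0.3032 0.0081]
[[-0.001,0.001,0,-0.001,0,0,0]]
```

View pics/c18.png

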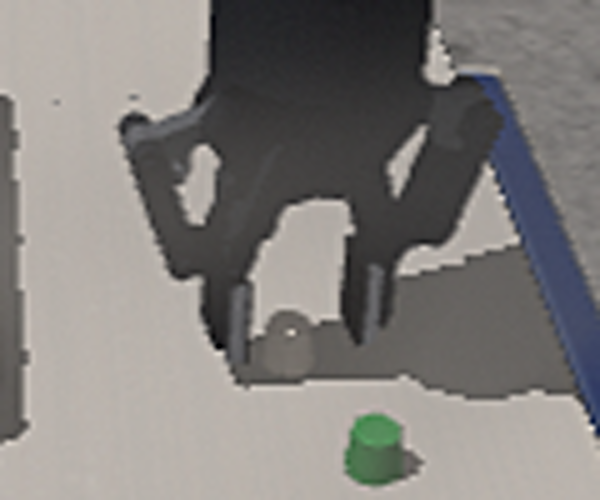

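play_rows(moves=[[0,0.002,0,0,0,0,0.1],[0,0,0,0,0,0,0.25],[0,0,0,0,0,0,0.35],[0,0,0,0,0,0,0.45],[0,0,0,0,0,0,0.6],[0,0,0,0,0,0,1],[0,0,0,0,0,0,1],[0,0,0,0,0,0,1],[0,0,0,0,0,0,1]])

```text
clock: 30.8
tool_pos: [0.396, 0.3045, 0.0086]
tcp_rot: [0.0, 0.643, 0.766, 0.0]
force: [-1.3, -0.8, 5.7]
gripper_width: 0.0145
```

play_rows(moves=[[0,0,-0.01,0,0,0,1],[0,0,-0.02,0,0,0,1],[0,0,-0.025,0,0,0,1],[0,0,-0.025,0,0,0,1],[0,0,-0.02,0,0,0,1],[0,0,0,0,0,0,1]])

```text
clock: 31.4
tool_pos: [0.3971, 0.305, 0.1111]
tcp_rot: [0.001, 0.643, 0.766, 0.002]
force: [-0.4, 0.1, -1.0]
gripper_width: 0.0147
```

```bash
python3 plan.py 0.588,-0.195,0.11,90,12,1 ;  python3 - <<'E'
from h import *
shot("side","s19"); b=cv2.imread("pics/s19.png")[180:340,290:430]
cv2.imwrite("pics/c19.png",cv2.resize(b,None,fx=3.7,fy=3.7,interpolation=cv2.INTER_CUBIC))
E
```

```text
at [0.3971 0.305  0.1111] psi 99.98 tilt 0.24 grip 0.0147 t 31.4
max [0.044 0.015 0.001 0.001 0.001 0.015] end [ 0.5881 -0.1949  0.1097]
[[-0.044,0.008,0,0,0,0.015,1],[-0.043,0.01,0,0,0,0.014,1],[-0.044,0.009,0,0,0,0.015,1],[-0.043,0.011,0,0,0,0.014,1],[-0.044,0.011,0,0,0,0.015,1],[-0.043,0.011,0,0.001,0,0.014,1],[-0.043,0.012,0,0,0,0.015,1],[-0.042,0.013,0,0.001,0,0.014,1],[-0.043,0.014,0.001,0,0,0.015,1],[-0.042,0.014,0,0.001,-0.001,0.014,1],[-0.042,0.015,0,0,0,0.015,1],[-0.042,0.015,0,0.001,-0.001,0.014,1]]
```

View pics/c19.png

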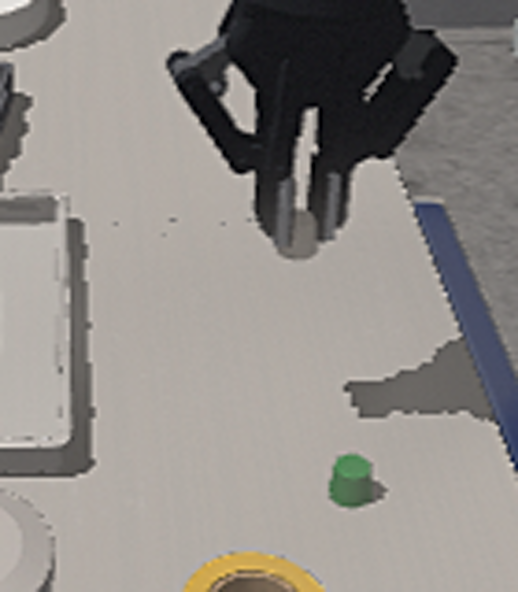

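play_rows(moves=[[-0.044,0.008,0,0,0,0.015,1],[-0.043,0.01,0,0,0,0.014,1],[-0.044,0.009,0,0,0,0.015,1],[-0.043,0.011,0,0,0,0.014,1],[-0.044,0.011,0,0,0,0.015,1],[-0.043,0.011,0,0,0,0.014,1],[-0.043,0.012,0,0,0,0.015,1],[-0.042,0.013,0,0,0,0.014,1],[-0.043,0.014,0,0,0,0.015,1],[-0.042,0.014,0,0,0,0.014,1]])

```text
clock: 32.45
tool_pos: [0.555, -0.114, 0.1074]
tcp_rot: [-0.001, 0.697, 0.717, -0.0]
force: [0.6, 0.4, -0.2]
gripper_width: 0.0145
```

play_rows(moves=[[-0.042,0.015,0,0,0,0.015,1],[-0.042,0.015,0,0,0,0.014,1],[0,0,0,0,0,0,1],[0,0,0,0,0,0,1],[0,0,0.02,0,0,0,1],[0,0,0.02,0,0,0,1],[0,0,0.02,0,0,0,1],[0,0,0.01,0,0,0,1],[0,0,0,0,0,0,1],[0,0,0,0,0,0,1]])

```text
clock: 33.45
tool_pos: [0.587, -0.1951, 0.0388]
tcp_rot: [0.0, 0.707, 0.707, 0.0]
force: [0.2, -0.6, 0.4]
gripper_width: 0.0144
```

```bash
python3 plan.py 0.588,-0.195,0.0145,90,4,1 ;  python3 - <<'E'
from h import *
shot("side","s20"); b=cv2.imread("pics/s20.png")[100:220,230:350]
cv2.imwrite("pics/c20.png",cv2.resize(b,None,fx=4.5,fy=4.5,interpolation=cv2.INTER_CUBIC))
E
```

```text
at [ 0.587  -0.1951  0.0388] psi 90.03 tilt 0.01 grip 0.0144 t 33.5
max [0.    0.001 0.006 0.    0.    0.001] end [ 0.588  -0.1951  0.0148]
[[0,0,0.006,0,0,0,1],[0,0,0.006,0,0,0,1],[0,0.001,0.006,0,0,0,1],[0,0,0.006,0,0,0.001,1]]
```

View pics/c20.png

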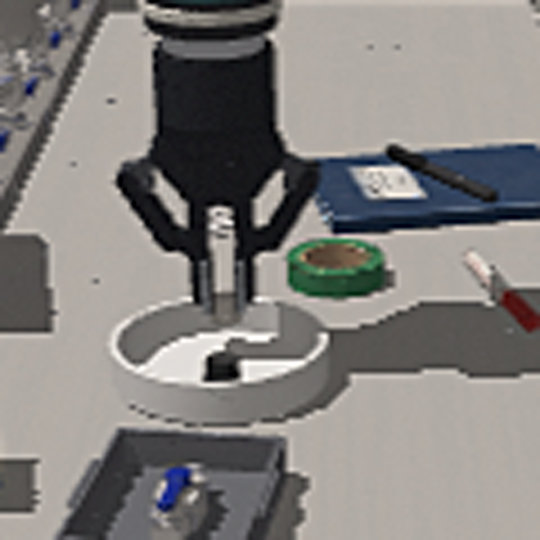

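play_rows(moves=[[0,0,0.008,0,0,0,1],[0,0,0.008,0,0,0,1],[0,0,0.005,0,0,0,1],[0,0,0.003,0,0,0,1],[0,0,0,0,0,0,1],[0,0,0,0,0,0,1]])

```text
clock: 34.1
tool_pos: [0.587, -0.1956, 0.0142]
tcp_rot: [-0.0, 0.707, 0.707, 0.0]
force: [0.1, 1.5, 0.3]
gripper_width: 0.0141
```

play_rows(moves=[[0,0,0,0,0,0,0.6],[0,0,0,0,0,0,0.5],[0,0,0,0,0,0,0.3],[0,0,0,0,0,0,0.2],[0,0,0,0,0,0,0.2],[0,0,-0.01,0,0,0,0.2],[0,0,-0.02,0,0,0,0.2],[0,0,-0.03,0,0,0,0.2],[0,0,-0.04,0,0,0,0.2],[0,0,-0.04,0,0,0,0.2]])

```text
clock: 35.1
tool_pos: [0.5866, -0.1953, 0.1564]
tcp_rot: [-0.0, 0.707, 0.707, -0.0]
force: [1.2, 0.2, -0.1]
gripper_width: 0.0342
```

play_rows(moves=[[-0.03,-0.03,-0.02,0,0,0,0.2],[-0.04,-0.03,-0.02,0,0,0,0.2],[-0.04,-0.03,-0.02,0,0,0,0.2],[-0.04,-0.03,0,0,0,0,0.2],[-0.04,-0.03,0,0,0,0,0.2],[-0.04,-0.02,0,0,0,0,0.2],[-0.04,-0.02,0,0,0,0,0.2],[0,0,0,0,0,0,0.2],[0,0,0,0,0,0,0.2]])

```text
clock: 36.0
tool_pos: [0.4006, -0.4604, 0.2118]
tcp_rot: [0.0, 0.708, 0.706, 0.0]
force: [0.2, 0.7, -0.6]
gripper_width: 0.0342
```

```bash
python3 plan.py ;  python3 - <<'E'
from h import *
ctrl_o=ctrl.get_obs(); print(ctrl_o["tool_pos"],ctrl_o["clock"])
for n in("top","side"): shot(n,n+"f")
a=cv2.imread("pics/topf.png")[120:260,180:480]; b=cv2.imread("pics/sidef.png")[120:330,200:420]
cv2.imwrite("pics/ctf.png",cv2.resize(a,None,fx=2.6,fy=2.6,interpolation=cv2.INTER_CUBIC))
cv2.imwrite("pics/csf.png",cv2.resize(b,None,fx=2.8,fy=2.8,interpolation=cv2.INTER_CUBIC))
E
```

```text
at [ 0.4006 -0.4604  0.2118] psi 89.9 tilt 0.01 grip 0.0342 t 36.0
[ 0.40063259 -0.46037005  0.21179621] 36.0
```

View pics/ctf.png

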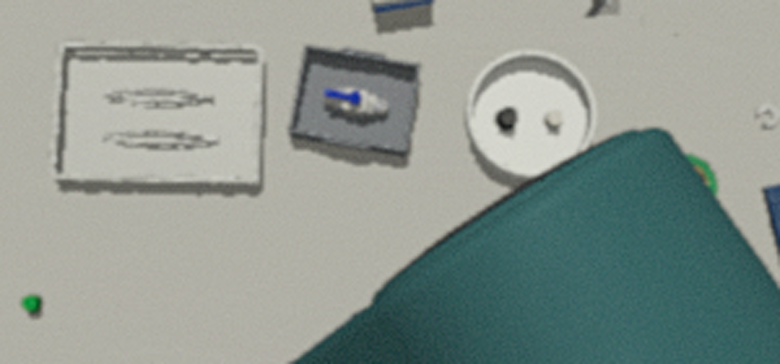

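View pics/csf.png

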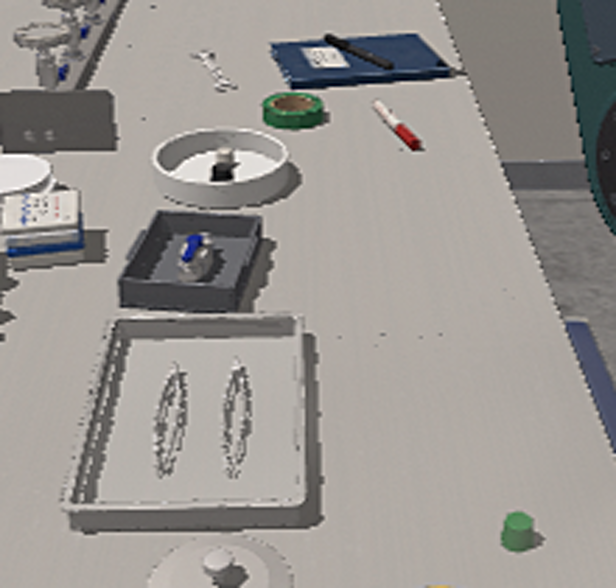

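Everything looks placed. I'll check the numbers before handing in.

Run:
```python
from h import *
for n in("top","side"):
    f=np.load(f"pics/{n}f.npz"); g=np.load(f"pics/{n}0.npz"); P=cloud(n,f["d"]); im=f["im"].astype(int)
    def box(x0,x1,y0,y1,z0,z1): return (P[...,0]>x0)&(P[...,0]<x1)&(P[...,1]>y0)&(P[...,1]<y1)&(P[...,2]>z0)&(P[...,2]<z1)
    for nm,b in(("black",(.56,.615,-.165,-.12,.012,.05)),("pale",(.56,.615,-.222,-.172,.012,.05)),("valve",(.565,.64,-.03,.07,.012,.06)),("forcL",(.59,.64,.16,.31,.0055,.04)),("forcR",(.53,.585,.16,.31,.0055,.04))):
        q=P[box(*b)]
        if len(q)<5: print(n,nm,len(q)); continue
        r=cv2.minAreaRect((q[:,:2]*1000).astype(np.float32)); print(n,nm,len(q),np.round(r[0]),np.round(r[1]),round(r[2]),"z",np.percentile(q[:,2],[50,95,100]).round(4))
    for k in("marker_red_mid","tape_roll_1_mid"):
        for e in ctrl.cut_out(n,k)[:1]:
            print(n,k,round(e["conf"],2),np.round(e["centre"]),np.median(P[e["region"]],0).round(3))
```

```text
top black 61 [ 584. -145.] [21. 20.] 34 z [0.0261 0.0296 0.0307]
top pale 37 [ 585. -196.] [16. 16.] 14 z [0.022  0.0249 0.0262]
top valve 190 [603.   6.] [43. 94.] 21 z [0.0256 0.0375 0.0404]
top forcL 87 [612. 237.] [ 45. 121.] 1 z [0.0093 0.0141 0.0171]
top forcR 85 [561. 231.] [124.  49.] 87 z [0.0094 0.0143 0.0163]
top tape_roll_1_mid 0.43 [451. 186.] [ 0.528 -0.361  0.019]
side black 49 [ 586. -142.] [21. 22.] 57 z [0.0261 0.0297 0.0307]
side pale 32 [ 584. -193.] [17. 17.] 36 z [0.0203 0.0244 0.0251]
side valve 171 [599.  24.] [72. 23.] 80 z [0.0252 0.037  0.0385]
side forcL 92 [603. 238.] [ 15. 118.] 0 z [0.0112 0.0142 0.0151]
side forcR 82 [560. 232.] [136.  31.] 90 z [0.0105 0.0139 0.0152]
side marker_red_mid 0.49 [343. 165.] [ 0.395 -0.288  0.013]
side tape_roll_1_mid 0.64 [306. 157.] [ 0.516 -0.32   0.016]
```

```bash
python3 -c "
from plant import ctrl
print(ctrl.hand_in(), ctrl.get_obs()['clock'])"
```

```text
the job is handed in; nothing more can be done
the job is handed in; nothing more can be done
```

All five parts are in place and the job was handed in after about 37 s. Hand-in gives no verdict, so the results below come from my own last camera checks.

- **Forceps:** both lie flat in the steel tray, side by side about 45 mm apart and along its length. Their tops are about 14 mm above the work surface, which fits resting on the tray floor.
- **Stoppers:** both stand upright in the round dish, about 25 mm either side of its centre. Their top heights (about 27–30 mm and 23–25 mm) fit standing on the dish floor.
- **Valve:** it is down near the centre of the grey bin, with its top at about 37 mm, as expected for lying on the bin floor. The top view's box for it was stretched along the bin, to 94 mm, probably by bin edges in the crop. The side view measured 72 x 23 mm and agrees with the picture.
- **Marker, tape roll and look-alike:** the side view shows the marker and tape roll within about 3 mm of where they started. The green look-alike was not touched.
- **Checks that failed or disagreed:** the arm hid the marker and part of the tape roll in the last top picture. That view missed the marker and put the tape roll about 30 mm off; I relied on the side view for both.

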